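Clear the calibration bar and load cups mouth down for a foot-ring scan

ROBOT

A 6-joint arm with a two-finger parallel gripper is mounted at the origin on the work surface. World frame = base frame: x ahead of the robot, y to its left, z up, the work surface at z = 0. Lengths are in m, angles in rad, forces in N, time in s.
With the tool pointing down it reaches from about 0.375 to 0.9 m from the base axis. Payload 3.1 kg.
Tool frame: the origin (TCP) lies on the centre line of the jaws, within the pads' length; the fingertips stand robot.nose_length ahead of it and the grasp point (between the pads) lies 6 mm ahead of it (robot.nose_length is the distance from the TCP to the fingertips, in m); z points along the fingers, y is the line along which they close (so a half turn about z gives the same grasp; the last joint's range is limited). The gripper opens to 87 mm and grips with 3 to 60 N. Pads are 19 mm wide; open, the fingers measure 117 mm over their backs; the gripper's body (75 mm by 190 mm) begins 51 mm behind the grasp point.
Start: joints at [-1.286, 0.527, 1.433, -0, 1.181, -0.178], TCP at [0.28, -0.559, 0.248] pointing down, gripper open.
Joint ranges: [-3.08, 3.08], [-0.75, 2.2], [0.22, 2.44], [-1.43, 4.57], [0, 2.65], [-2.85, 2.85]. Speed limits (rad/s): [2.79, 2.79, 3.14, 3.14, 3.14, 3.14].

INTERFACE

Orientations are given as a unit quaternion [x, y, z, w].
In Python, from rig import robot gives the robot as it stands.
- The arm moves only by the shell command python3 -m crank 'ROWS' [FORCE]. ROWS is JSON, one flat list of numbers, 7 for each row, row after row: the shift along the tool's x, y, z in mm, then the turn, a rotation vector about the tool's x, y, z in degrees, then the closure in counts, from 0 (fully open) to 255 (shut). In form: [x, y, z, ax, ay, az, fingers, x, y, z, ax, ay, az, fingers, ...]. A call has exactly 5 rows; each row is the pose to reach, as a shift and turn from the pose commanded when the call began, along the tool's axes at that moment; what a row does not reach only later rows make up. A row lasts 1/12 s, in which the tool goes at most 41.7 mm and 7.16 degrees, less where a joint would pass 70% of its speed; a pose out of reach is approached as far as the arm can. A call with a gripper value outside its range is refused whole. The fingers move at their own pace and stop on an object; FORCE is the grip in N (left out, the last holds). Time passes only in rows, so rows that repeat a pose let the fingers close, or fill a call up. It gives the time, the measured TCP pose, the force, the opening and the grip force at its end, in the units of the state.
- robot.get_obs(): the state, without advancing time (a new reading comes with each control period).
- robot.camera(name): name is "scene" or "top" or "wrist"; returns a dict with "pixels" (384x512x3 uint8, red, green, blue), "intrinsics" (3x3 intrinsics, pixels), "k1" (the pictures are not rectified: a ray, as slopes to the right and down, at radius r is drawn at 1 + k1 r^2 times it, then the intrinsics apply), "extrinsics" (4x4, takes a point from camera to world coordinates); the wrist camera has in their place "mount" (4x4, takes a point from camera to tool coordinates, whose origin is the TCP and whose axes are the flange's). Camera axes: x right, y down, z forward; pixel columns grow to the right and rows downward; lengths in m; the calibration is good to about 2 mm. A picture is of the moment at which its call begins: read the wrist's pose just before it. There is no depth.
- robot.hand_in(): hands the job in; it is judged then, once.
The state is a dict: "time": time; "q": joint angles; "joint_velocities": joint speeds; "joint_torque": joint torques, N m; "position": TCP position; "tool_rot": TCP orientation; "ft_force": force on the tool from outside, world axes, zero at the start; "moment": the same for the moment, N m; "grip_width": finger opening in m; "grip_force": force on a finger pad.
Only numpy, scipy, OpenCV 4.12 (cv2) and the standard library are available. Lean on these libraries where they do the work, as an engineer would, in place of code of your own. Each camera call takes 0.05 s, during which the arm holds its last target. There are 200 camera calls.

TASK

The scanner has been calibrated. Pull the ball bar up off its rail, against the spring catch, and put it away lengthwise in its open case; turn every eight-sided cup upside down and stand it on the turntable with its mouth flat down, one cup inside each marked circle. When the bar is away and all the cups are loaded, press the start button; leave the round bowls where they are.

Things in the scene. Friction and masses are not known exactly. Their poses are not given: they have to be found in the camera images.
- cup0: Dark brown glazed eight-sided straight cup, 54 mm across flats, 60 mm high, wall 5 mm, about 140 g, with a round foot 42 mm across, 4 mm high. 2 or 3 are present, mouth up on a 3 mm felt mat. Origin: centre of the foot's underside; z runs from foot to mouth, x and y out through the middle of flat sides (one every 45 degrees, all alike). Laid on a flat side it stays put, axis 27 mm above the surface
- cup1: Dark brown glazed eight-sided straight cup, 54 mm across flats, 60 mm high, wall 5 mm, about 140 g, with a round foot 42 mm across, 4 mm high. 2 or 3 are present, mouth up on a 3 mm felt mat. Origin: centre of the foot's underside; z runs from foot to mouth, x and y out through the middle of flat sides (one every 45 degrees, all alike). Laid on a flat side it stays put, axis 27 mm above the surface
- cup2: Dark brown glazed eight-sided straight cup, 54 mm across flats, 60 mm high, wall 5 mm, about 140 g, with a round foot 42 mm across, 4 mm high. 2 or 3 are present, mouth up on a 3 mm felt mat. Origin: centre of the foot's underside; z runs from foot to mouth, x and y out through the middle of flat sides (one every 45 degrees, all alike). Laid on a flat side it stays put, axis 27 mm above the surface
- circle0 (a point): Centre of one of three white circles (inside diameter 86 mm) on the dark grey turntable's surface, 40 mm above the table; z up. They lie 88 mm from the turntable's axis, 120 degrees apart. The turntable (280 mm across) is held still by its motor
- circle1 (a point): Centre of one of three white circles (inside diameter 86 mm) on the dark grey turntable's surface, 40 mm above the table; z up. They lie 88 mm from the turntable's axis, 120 degrees apart. The turntable (280 mm across) is held still by its motor
- circle2 (a point): Centre of one of three white circles (inside diameter 86 mm) on the dark grey turntable's surface, 40 mm above the table; z up. They lie 88 mm from the turntable's axis, 120 degrees apart. The turntable (280 mm across) is held still by its motor
- scanner: Scanner, fixed: base plate 320 (x) x 670 (y) x 20 mm carrying turntable, rail, button and, at its +y end, the camera head (300 mm wide, front 400 mm along +y, top 212 mm high). Origin on the turntable's axis at table height, z up. The rail runs along x at y = 200 mm: 12 mm thick, top 46 mm above the table, end cheeks 54 mm high stop sliding along it
- ballbar: Calibration ball bar, about 220 g: aluminium block 44 (x) x 30 (y) x 60 (z) mm, its lower 22 mm forked to straddle the rail; a 12 mm rod along x at height 42 mm carries 30 mm white spheres centred at x = +-80 mm (190 mm overall). Origin: centre of the block's underside, z up. It starts on the rail, underside 24 mm above the table
- catch_roller (a point): Centre of the sprung brass roller that hooks over a lip on the block's +y leg; the catch reaches up to 20 mm above the block's underside, so grip the block by its upper 35 mm, across its y faces. A straight upward pull of 10 to 20 N frees the bar within 12 mm of lift
- case: Open case of the ball bar, fixed: black tray 84 (x) x 226 (y) x 30 (z) mm, walls 5 mm, white foam floor 74 x 216 mm, 8 mm above the table. Origin: centre of its underside, z up. The bar belongs with its rod along the case's y; standing on its legs in it, the rod is above the walls
- start (a joint): Travel of the grey start button (28 mm across), pushed down: 0 released, 0.006 m fully down (5 N); it springs back
- start_top (a point): Centre of the top face of the start button; on the base plate between turntable and rail, at the edge nearest the robot
- bowl_a: Round dark brown glazed bowl, 104 mm across, 46 mm high, standing on the table right of the case; origin at the centre of its underside. Leave it alone
- bowl_b: Round dark brown glazed bowl, 92 mm across, 40 mm high, standing to the right of the mat; origin at the centre of its underside. Leave it alone
Things that resemble listed ones, but are neither listed nor needed, are in the scene too. What is shaped like the cup0 but green or purple is not meant.

How it is judged:
By the outcome, as a careful person would: the job done as asked, in the order asked, and still so for the second after the job is handed in, with the robot touching nothing.
Of cup0, cup1, cup2 only 2 to 3 are there at a start; the rules pass over those that are not, and their reading is None.
At some moment in a run one of cup0, cup1, cup2 may be knocked a few centimetres aside while the robot is not near it.
Once in a run the grip may slacken for a moment while it holds something.
It also fails if it takes over 210 s, if anything falls off the work surface, if the arm or the gripper's body presses on something with over 40 N, if the wrist force passes 120 N, or if a joint passes its speed limit or range.

## Working session

There is one attempt and no reset: what is moved stays moved. The work goes in short steps, Python scripts to look and compute and a shell command to move; the robot and the scene stay as the last step left them, time stands still between calls to the robot, and variables do not carry over. Pictures are saved under pics/ and viewed, at most 14 in all, crops included, and the job is handed in when it is done.

```bash
ls; mkdir -p pics
cat > h.py <<'E'
import numpy as np, cv2
from rig import robot
from scipy.spatial.transform import Rotation as R
def snap(name,fn=None):
    o=robot.get_obs(); c=robot.camera(name)
    T=np.array(c["extrinsics"]) if "extrinsics" in c else None
    if T is None:
        W=np.eye(4); W[:3,:3]=R.from_quat(o["tool_rot"]).as_matrix(); W[:3,3]=o["position"]
        T=W@np.array(c["mount"])
    im=np.array(c["pixels"])
    if fn: cv2.imwrite(fn,im[:,:,::-1])
    return im,np.array(c["intrinsics"]),c["k1"],T
def ray(p,K,k1,T,z):
    """pixel(s) -> world points on plane z"""
    p=np.atleast_2d(np.asarray(p,float)).reshape(-1,1,2)
    n=cv2.undistortPoints(p,K,np.array([k1,0,0,0.]))[:,0]
    d=np.c_[n,np.ones(len(n))]@T[:3,:3].T
    return T[:3,3]+d*((z-T[2,3])/d[:,2:])
def proj(P,K,k1,T):
    q=(np.atleast_2d(P)-T[:3,3])@T[:3,:3]
    return cv2.projectPoints(q,np.zeros(3),np.zeros(3),K,np.array([k1,0,0,0.]))[0][:,0]
E
python3 - <<'E'
from h import *
for n in("scene","top","wrist"):
    im,K,k,T=snap(n,f"pics/{n}0.png"); print(n,K.round(1).tolist(),k,T.round(3).tolist())
o=robot.get_obs();print(o,robot.nose_length)
a=cv2.imread("pics/top0.png");cv2.imwrite("pics/top0b.png",cv2.resize(a,(800,600)))
E
```

```text
pics
scene [[429.5, 0.0, 252.1], [0.0, 429.5, 188.9], [0.0, 0.0, 1.0]] 0.01120561474642724 [[0.804, 0.378, -0.459, 1.045], [0.594, -0.491, 0.637, -0.899], [0.015, -0.785, -0.62, 0.827], [0.0, 0.0, 0.0, 1.0]]
top [[448.6, 0.0, 255.4], [0.0, 448.6, 186.3], [0.0, 0.0, 1.0]] -0.13949434722665982 [[-0.019, -0.993, 0.112, 0.293], [-1.0, 0.017, -0.019, -0.08], [0.017, -0.113, -0.993, 1.551], [0.0, 0.0, 0.0, 1.0]]
wrist [[324.6, 0.0, 252.4], [0.0, 324.6, 188.8], [0.0, 0.0, 1.0]] -0.07413439618267334 [[0.448, -0.851, -0.273, 0.355], [-0.894, -0.428, -0.134, -0.52], [-0.002, 0.304, -0.953, 0.384], [0.0, 0.0, 0.0, 1.0]]
{'time': 0.15, 'q': array([-1.28553268e+00,  5.28255182e-01,  1.43359712e+00, -2.84976220e-05,
        1.18138025e+00, -1.78487616e-01]), 'joint_velocities': array([-0.00099284, -0.00223632, -0.00432253,  0.00163609, -0.0013669 ,
       -0.00016191]), 'joint_torque': array([ 1.57982067e-03, -4.40427232e+01, -1.76844013e+01,  6.33571437e-02,
        5.51682129e-02, -1.12188350e-04]), 'position': array([ 0.27944693, -0.55847668,  0.24679827]), 'tool_rot': array([ 9.73235508e-01,  2.29808559e-01, -5.69136933e-05, -8.18081955e-04]), 'ft_force': array([-0.40779042,  0.49476203, -1.03083946]), 'moment': array([-0.02005093, -0.02557732, -0.01795896]), 'grip_force': 0.0, 'grip_width': 0.08647832224662286} 0.025
```

View pics/top0b.png

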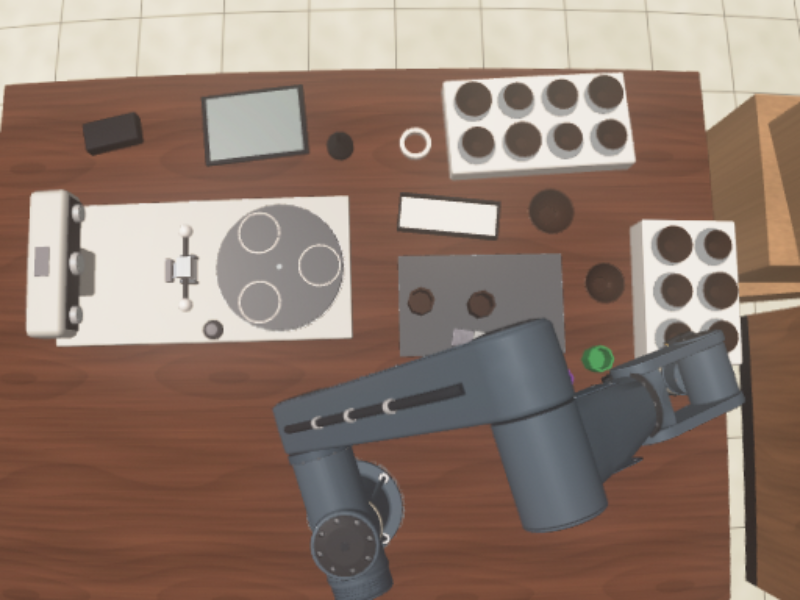

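View pics/scene0.png

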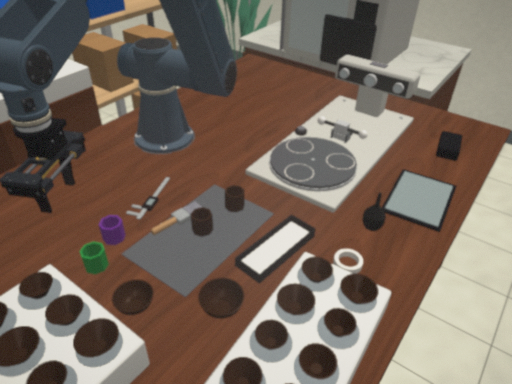

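The top view shows the scanner on the left (rail and bar at about (185,268), turntable at (280,267), button at (213,329)), the case at (449,215) and two brown cups on the mat at (420,301) and (481,304). The scene view confirms there are only two cups, at (202,220) and (234,198), with the bowls to the right. Next I'll measure positions.

```bash
cat > m.py <<'E'
from h import *
im,K,k,T=snap("top"); g=cv2.cvtColor(im,cv2.COLOR_RGB2GRAY); hsv=cv2.cvtColor(im,cv2.COLOR_RGB2HSV)
s=512/800
def box(x0,y0,x1,y1): 
    m=np.zeros(g.shape,np.uint8); m[int(y0*s):int(y1*s),int(x0*s):int(x1*s)]=255; return m
def cents(mask,z,mn,name):
    cs,_=cv2.findContours(mask,cv2.RETR_EXTERNAL,cv2.CHAIN_APPROX_NONE)
    for c in cs:
        if cv2.contourArea(c)<mn: continue
        w=ray(c[:,0]+0.0,K,k,T,z)[:,:2].astype(np.float32)*1000
        r=cv2.minAreaRect(w); M=cv2.moments(w.reshape(-1,1,2)); print(name,"centroid",round(M['m10']/M['m00'],1),round(M['m01']/M['m00'],1),"rect",np.round(r[0],1),np.round(r[1],1),round(r[2],1),"area",cv2.contourArea(c))
tt=((g<150)*255).astype(np.uint8)&box(210,198,346,335)
m=((g>160)*255).astype(np.uint8)&box(222,208,341,327)
cents(tt,.04,300,"turntable"); cents(m,.04,60,"circle")
cents(((g>180)*255).astype(np.uint8)&box(395,192,503,242),.008,300,"foam")
cents(((g<70)*255).astype(np.uint8)&box(393,188,507,244),.030,300,"case")
cents(((g<150)*255).astype(np.uint8)&box(197,315,230,342),.03,30,"button")
sat=((hsv[:,:,1]>70)&(g<90))
cents((sat*255).astype(np.uint8)&box(403,280,510,326),.063,100,"cup")
white=((g>150)*255).astype(np.uint8)
cents(white&box(50,190,360,350),.02,3000,"plate")
E
python3 m.py
python3 - <<'E'
import cv2
a=cv2.imread("pics/top0.png");b=cv2.imread("pics/scene0.png")
import numpy as np
cv2.imwrite("pics/c1.png",np.hstack([cv2.resize(a[110:230,95:235],(400,343),interpolation=2),cv2.resize(b[90:210,300-60:380],(400,343),interpolation=2)]))
E
```

```text
turntable centroid 448.3 196.5 rect [448.6 197.4] [78.1 76.6] 44.5 area 405.0
turntable centroid 599.3 198.8 rect [598.8 198.2] [80.1 76.9] 88.9 area 393.0
turntable centroid 524.0 133.2 rect [523.7 151.4] [273.6 273.9] 81.4 area 3581.5
circle centroid 415.4 43.8 rect [414.6  41.1] [ 56.4 112.2] 45.6 area 182.0
circle centroid 440.8 209.4 rect [445.3 214.5] [ 98.8 126.9] 0.4 area 732.0
circle centroid 525.9 65.9 rect [526.8  65.9] [88.8 89.8] 89.5 area 548.0
circle centroid 629.4 42.8 rect [631.2  40.2] [113.6  56.1] 43.8 area 181.0
circle centroid 609.0 213.5 rect [604.5 216.6] [130.6 101.5] 88.7 area 733.0
foam centroid 637.4 -221.7 rect [ 637.4 -221.7] [214.9  69.5] 83.9 area 1101.0
button centroid 389.1 300.2 rect [389.6 300.7] [41.9 37.6] 89.2 area 108.5
cup centroid 437.3 -151.1 rect [ 439.3 -149.1] [52.1 42.2] 35.6 area 125.5
plate centroid 521.1 302.1 rect [521.8 332.5] [320.3 665.5] 0.8 area 15221.0
```

View pics/c1.png

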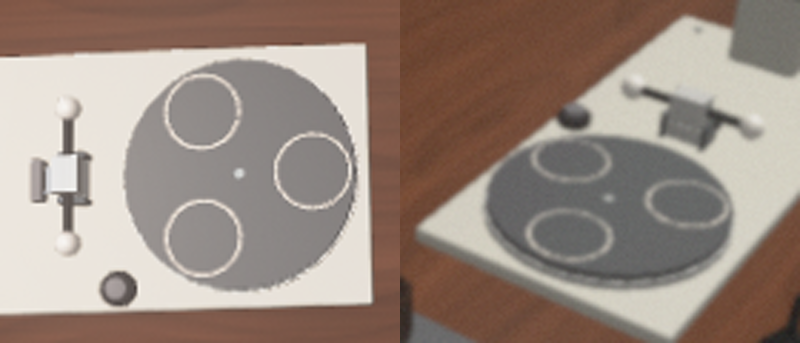

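The crop shows the bar spheres, block, button and three circles clearly. I'll compute the bar, button and cups, and add a helper that works out relative moves.

```bash
cat >> h.py <<'E'
def Rt(hd,p):
    """tool x up/forward in the vertical plane of heading hd (deg); p = pitch of tool z below horizontal"""
    h,p=np.radians([hd,p]); f=np.array([np.cos(h),np.sin(h),0]); u=np.array([0,0,1.])
    z=f*np.cos(p)-u*np.sin(p); x=f*np.sin(p)+u*np.cos(p)
    return np.c_[x,np.cross(z,x),z]
def pose():
    o=robot.get_obs(); return o["position"]*1000,R.from_quat(o["tool_rot"]).as_matrix()
def plan(*targets,P=None,step=190,ang=33):
    """targets (grasp-less TCP pos mm, Rmat): print one row per call"""
    p,M=P or pose()
    for tp,tM in targets:
        tp=np.array(tp,float); rv=R.from_matrix(M.T@tM).as_rotvec(degrees=True)
        n=int(max(1,np.ceil(np.linalg.norm(tp-p)/step),np.ceil(np.linalg.norm(rv)/ang)))
        p0,M0=p,M
        for i in range(1,n+1):
            gp=p0+(tp-p0)*i/n; gM=M0@R.from_rotvec(rv*i/n,degrees=True).as_matrix()
            row=np.r_[np.round(M.T@(gp-p),1),np.round(R.from_matrix(M.T@gM).as_rotvec(degrees=True),1)]
            print(",".join("%g"%v for v in row+0.0))
            p=p+M@row[:3]; M=M@R.from_rotvec(row[3:],degrees=True).as_matrix()
        print("--",tp.round(0).tolist())
    return p,M
E
python3 - <<'E'
from h import *
im,K,k,T=snap("top")
s=ray([[118.45,147.45],[118.45,195.05]],K,k,T,.066)*1000;print("spheres",s.round(1).tolist())
print("button",(ray([[136.3,210.8]],K,k,T,.045)*1000).round(1).tolist())
print("matcorners",(ray(np.array([[399,256],[560,254],[400,355],[564,355]])*.64,K,k,T,.003)*1000).round(0).tolist())
print("cups",(ray(np.array([[420,301],[481,304]])*.64,K,k,T,.063)*1000).round(0).tolist())
print("bowls",(ray(np.array([[551,211],[604,283],[599,358]])*.64,K,k,T,.045)*1000).round(0).tolist())
print(Rt(26.6,90).round(2).tolist(), pose()[1].round(2).tolist())
plan(([430,-250,330],Rt(10,90)))
E
```

```text
spheres [[602.3, 355.0, 66.0], [439.9, 352.0, 66.0]]
button [[387.6, 296.0, 45.0]]
matcorners [[547.0, -110.0, 3.0], [547.0, -475.0, 3.0], [327.0, -108.0, 3.0], [319.0, -474.0, 3.0]]
cups [[440.0, -152.0, 63.0], [431.0, -282.0, 63.0]]
bowls [[637.0, -448.0, 45.0], [474.0, -560.0, 45.0], [309.0, -540.0, 45.0]]
[[0.89, 0.45, 0.0], [0.45, -0.89, 0.0], [0.0, 0.0, -1.0]] [[0.89, 0.45, -0.0], [0.45, -0.89, 0.0], [0.0, -0.0, -1.0]]
136.3,-104.4,-41.3,0,0,8.3
119.9,-123,-41.4,-0.1,0,8.3
-- [430.0, -250.0, 330.0]
```

```bash
python3 -m crank '[136,-104,-41,0,0,8.3,0,136,-104,-41,0,0,8.3,0,136,-104,-41,0,0,8.3,0,136,-104,-41,0,0,8.3,0,136,-104,-41,0,0,8.3,0]' 20
python3 -m crank '[120,-123,-41,0,0,8.3,0,120,-123,-41,0,0,8.3,0,120,-123,-41,0,0,8.3,0,120,-123,-41,0,0,8.3,0,120,-123,-41,0,0,8.3,0]'
python3 - <<'E'
from h import *
o=robot.get_obs();print(o["q"].round(4).tolist())
snap("wrist","pics/w1.png")
plan(([521,354,260],Rt(0.9,90)))
E
```

```text
time: 0.67
position: [0.3565, -0.3996, 0.2898]
tool_rot: [0.987, 0.161, 0.001, -0.001]
ft_force: [-0.5, 0.7, 0.0]
grip_width: 0.087
grip_force: 0.0
time: 1.08
position: [0.4317, -0.2465, 0.331]
tool_rot: [0.996, 0.089, 0.001, -0.0]
ft_force: [-0.0, -0.1, -0.3]
grip_width: 0.0872
grip_force: 0.0
[-0.7453, 0.2551, 1.6363, 0.0025, 1.2491, 0.6466]
48.6,-143.9,17.8,0,0,2.3
42.8,-145.6,17.9,0,-0.1,2.4
36.7,-147.4,17.8,0,0,2.3
30.8,-148.7,17.7,0,-0.1,2.4
-- [521.0, 354.0, 260.0]
```

View pics/w1.png

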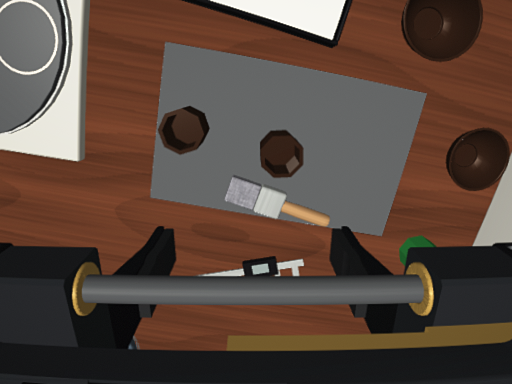

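The wrist view shows the two upright cups at (184,130) and (282,153), with the brush beside them. I'll do the bar first.

```bash
python3 -m crank '[49,-144,18,0,0,2.3,0,49,-144,18,0,0,2.3,0,49,-144,18,0,0,2.3,0,49,-144,18,0,0,2.3,0,49,-144,18,0,0,2.3,0]'
python3 -m crank '[43,-146,18,0,0,2.4,0,43,-146,18,0,0,2.4,0,43,-146,18,0,0,2.4,0,43,-146,18,0,0,2.4,0,43,-146,18,0,0,2.4,0]'
python3 -m crank '[37,-147,18,0,0,2.3,0,37,-147,18,0,0,2.3,0,37,-147,18,0,0,2.3,0,37,-147,18,0,0,2.3,0,37,-147,18,0,0,2.3,0]'
python3 -m crank '[31,-149,18,0,0,2.4,0,31,-149,18,0,0,2.4,0,31,-149,18,0,0,2.4,0,31,-149,18,0,0,2.4,0,31,-149,18,0,0,2.4,0]'
python3 - <<'E'
from h import *
o=robot.get_obs();print(o["q"].round(4).tolist(),o["position"])
im,K,k,T=snap("wrist","pics/w2.png")
print(proj([[.521,.3537,.084],[.602,.355,.066],[.44,.352,.066],[.388,.296,.045]],K,k,T).round(0).tolist())
E
```

```text
time: 1.55
position: [0.4524, -0.0966, 0.3104]
tool_rot: [0.998, 0.069, -0.001, -0.002]
ft_force: [0.0, -0.2, -0.8]
grip_width: 0.0867
grip_force: 0.0
time: 1.97
position: [0.4769, 0.0526, 0.2927]
tool_rot: [0.999, 0.048, -0.0, -0.001]
ft_force: [0.2, 0.1, -0.4]
grip_width: 0.0867
grip_force: 0.0
time: 2.38
position: [0.5015, 0.2021, 0.2747]
tool_rot: [1.0, 0.028, 0.0, -0.001]
ft_force: [0.0, -0.2, 0.0]
grip_width: 0.0868
grip_force: 0.0
time: 2.8
position: [0.5252, 0.3527, 0.2564]
tool_rot: [1.0, 0.006, 0.001, -0.001]
ft_force: [0.7, -0.1, 0.3]
grip_width: 0.0868
grip_force: 0.0
[0.4146, 0.5279, 1.4044, 0.0008, 1.2073, 1.9725] [0.52522552 0.35266284 0.25640264]
[[253.0, 179.0], [252.0, 94.0], [253.0, 244.0], [298.0, 275.0]]
```

View pics/w2.png

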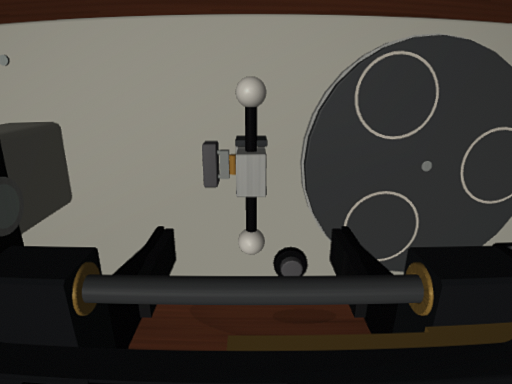

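The spheres appear at (251,92) and (251,241), within 3 px of the predictions. The block straddles the rail and the catch is on its +y side. I'll descend and grip.

```bash
python3 -m crank '[-3,-1.5,145,0,0,-0.2,0,-3,-1.5,145,0,0,-0.2,0,-3,-1.5,145,0,0,-0.2,0,-3,-1.5,145,0,0,-0.2,0,-3,-1.5,145,0,0,-0.2,0]' 45
python3 -m crank '[0,0,34,0,0,0,0,0,0,34,0,0,0,0,0,0,34,0,0,0,0,0,0,34,0,0,0,0,0,0,34,0,0,0,0]'
python3 -m crank '[0,0,0,0,0,0,255,0,0,0,0,0,0,255,0,0,0,0,0,0,255,0,0,0,0,0,0,255,0,0,0,0,0,0,255]'
python3 -m crank '[0,0,0,0,0,0,255,0,0,0,0,0,0,255,0,0,0,0,0,0,255,0,0,0,0,0,0,255,0,0,0,0,0,0,255]'
```

```text
time: 3.27
position: [0.5174, 0.3469, 0.1072]
tool_rot: [1.0, 0.006, -0.005, 0.003]
ft_force: [-0.9, -0.7, -0.2]
grip_width: 0.0871
grip_force: 0.0
time: 3.68
position: [0.5219, 0.3518, 0.0812]
tool_rot: [1.0, 0.007, 0.002, -0.001]
ft_force: [0.5, -0.9, 0.1]
grip_width: 0.0873
grip_force: 0.0
time: 4.1
position: [0.5201, 0.3519, 0.0789]
tool_rot: [1.0, 0.007, 0.0, -0.0]
ft_force: [0.1, -0.5, 0.6]
grip_width: 0.0615
grip_force: 0.0
time: 4.52
position: [0.5201, 0.3532, 0.0788]
tool_rot: [1.0, 0.006, 0.0, -0.002]
ft_force: [-0.0, 2.0, -2.0]
grip_width: 0.0298
grip_force: 44.8
```

```bash
python3 -m crank '[0,0,-3,0,0,0,255,0,0,-6,0,0,0,255,0,0,-9,0,0,0,255,0,0,-12,0,0,0,255,0,0,-15,0,0,0,255]' 50
python3 -m crank '[0,0,-10,0,0,0,255,0,0,-25,0,0,0,255,0,0,-50,0,0,0,255,0,0,-80,0,0,0,255,0,0,-110,0,0,0,255]'
python3 - <<'E'
from h import *
print(robot.get_obs()["q"])
plan(([560,100,180],Rt(40,90)),([637,-222,180],Rt(83.9,90)))
E
```

```text
time: 4.93
position: [0.5198, 0.353, 0.0922]
tool_rot: [1.0, 0.006, -0.0, -0.001]
ft_force: [-0.0, 5.4, -5.2]
grip_width: 0.0299
grip_force: 49.8
time: 5.35
position: [0.5189, 0.3508, 0.2034]
tool_rot: [1.0, 0.007, -0.002, 0.001]
ft_force: [0.3, -0.0, -2.9]
grip_width: 0.0298
grip_force: 49.7
[ 4.16694425e-01  5.81038916e-01  1.46910492e+00 -8.89427991e-04
  1.09573504e+00  1.97421619e+00]
18.9,125.6,11.9,0,0.1,-19.6
-24.4,124.7,11.9,0.1,0.2,-19.6
-- [560.0, 100.0, 180.0]
-74,148.1,-0.2,0,0,-22
-124,109.6,-0.1,0,-0.1,-21.9
-- [637.0, -222.0, 180.0]
```

Freed: the force is now the bar's weight (about 2–3 N). I'll carry it to the case at this height.

```bash
python3 -m crank '[19,125.6,5,0,0,-19.6,255,19,125.6,5,0,0,-19.6,255,19,125.6,5,0,0,-19.6,255,19,125.6,5,0,0,-19.6,255,19,125.6,5,0,0,-19.6,255]'
python3 -m crank '[-24.4,124.7,5,0,0,-19.6,255,-24.4,124.7,5,0,0,-19.6,255,-24.4,124.7,5,0,0,-19.6,255,-24.4,124.7,5,0,0,-19.6,255,-24.4,124.7,5,0,0,-19.6,255]'
python3 -m crank '[-74,148,0,0,0,-22,255,-74,148,0,0,0,-22,255,-74,148,0,0,0,-22,255,-74,148,0,0,0,-22,255,-74,148,0,0,0,-22,255]'
python3 -m crank '[-124,109.6,0,0,0,-22,255,-124,109.6,0,0,0,-22,255,-124,109.6,0,0,0,-22,255,-124,109.6,0,0,0,-22,255,-124,109.6,0,0,0,-22,255]'
python3 - <<'E'
from h import *
o=robot.get_obs();print(o["q"].round(4).tolist(),o["position"])
im,K,k,T=snap("wrist","pics/w3.png")
g=cv2.cvtColor(im,cv2.COLOR_RGB2GRAY)
plan(([637.4,-221.7,66],Rt(83.9,90)),step=300)
E
```

```text
time: 5.77
position: [0.5407, 0.2232, 0.1981]
tool_rot: [0.985, 0.174, -0.001, 0.001]
ft_force: [-0.1, 0.8, -2.2]
grip_width: 0.0298
grip_force: 49.7
time: 6.18
position: [0.5618, 0.0991, 0.1932]
tool_rot: [0.941, 0.339, -0.0, 0.0]
ft_force: [0.6, 0.6, -2.4]
grip_width: 0.0296
grip_force: 49.7
time: 6.6
position: [0.6027, -0.0647, 0.1938]
tool_rot: [0.858, 0.513, 0.001, 0.003]
ft_force: [0.7, 0.1, -2.2]
grip_width: 0.0301
grip_force: 50.0
time: 7.02
position: [0.6414, -0.2278, 0.1937]
tool_rot: [0.745, 0.667, -0.0, 0.004]
ft_force: [-0.1, -0.9, -2.2]
grip_width: 0.0294
grip_force: 50.0
[-0.5038, 0.6578, 1.3376, -0.0036, 1.1381, -0.3918] [ 0.64135852 -0.2278252   0.1937151 ]
1.6,-3,127.2,0.1,0.1,-0.2
-- [637.0, -222.0, 66.0]
```

View pics/w3.png

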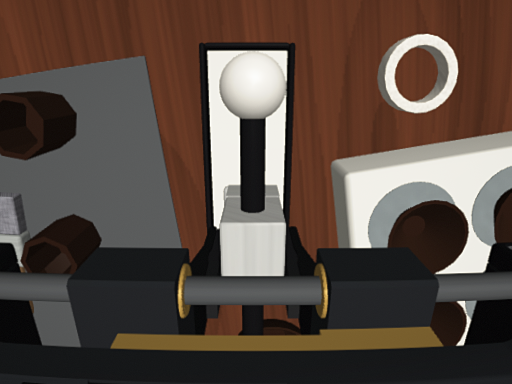

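The bar is lined up with the case: rod at x≈253 and case centre at ≈249. I'll lower it.

```bash
python3 -m crank '[1.6,-3,30,0,0,0,255,1.6,-3,60,0,0,0,255,1.6,-3,90,0,0,0,255,1.6,-3,112,0,0,0,255,1.6,-3,122,0,0,0,255]'
python3 -m crank '[0,0,2,0,0,0,255,0,0,4,0,0,0,255,0,0,6,0,0,0,255,0,0,8,0,0,0,255,0,0,8,0,0,0,255]'
```

```text
time: 7.48
position: [0.6332, -0.2145, 0.0675]
tool_rot: [0.743, 0.669, -0.001, -0.004]
ft_force: [0.2, -0.3, -2.4]
grip_width: 0.0295
grip_force: 50.0
time: 7.9
position: [0.6361, -0.2192, 0.0648]
tool_rot: [0.743, 0.669, 0.0, 0.001]
ft_force: [-0.5, 0.3, -2.5]
grip_width: 0.03
grip_force: 50.0
```

```bash
python3 -m crank '[0,-1,1,0,0,0,255,0,-1,2,0,0,0,255,0,-1,3,0,0,0,255,0,-1,3,0,0,0,255,0,-1,3,0,0,0,255]'
python3 - <<'E'
from h import *
print(robot.get_obs()["position"],robot.get_obs()["ft_force"])
E
```

```text
time: 8.32
position: [0.6348, -0.2195, 0.0631]
tool_rot: [0.743, 0.669, 0.0, 0.001]
ft_force: [-2.1, 0.4, 7.1]
grip_width: 0.0298
grip_force: 50.0
[ 0.63484895 -0.21945324  0.06312218] [-2.07040407  0.39234859  7.08005546]
```

```bash
python3 -m crank '[0,0,0,0,0,0,130,0,0,0,0,0,0,130,0,0,0,0,0,0,130,0,0,0,0,0,0,130,0,0,0,0,0,0,130]'
python3 -m crank '[0,0,-20,0,0,0,130,0,0,-50,0,0,0,130,0,0,-90,0,0,0,130,0,0,-130,0,0,0,130,0,0,-150,0,0,0,0]'
python3 - <<'E'
from h import *
im,K,k,T=snap("wrist","pics/w4.png")
plan(([440,-215,250],Rt(90,90)),step=210)
E
```

```text
time: 8.73
position: [0.6344, -0.2189, 0.0604]
tool_rot: [0.743, 0.669, 0.0, -0.0]
ft_force: [-0.2, -1.0, 0.4]
grip_width: 0.0421
grip_force: 0.0
time: 9.15
position: [0.6364, -0.2199, 0.2157]
tool_rot: [0.743, 0.669, 0.001, 0.004]
ft_force: [2.0, 0.2, -0.9]
grip_width: 0.0452
grip_force: 0.0
-15.3,-197,-33.5,0.7,0.3,-6
-- [440.0, -215.0, 250.0]
```

View pics/w4.png

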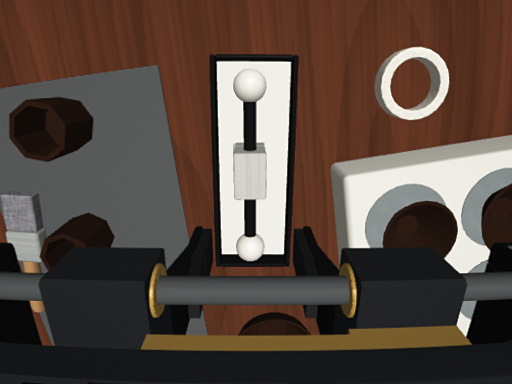

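The bar stands centred in the case. Next I'll take a close look at the cups, with the tool's heading along +y.

```bash
python3 - <<'E'
from h import *
plan(([440,-270,270],Rt(90,90)),step=210)
E
python3 -m crank '[-65,-197,-53,0,0,-6,0,-65,-197,-53,0,0,-6,0,-65,-197,-53,0,0,-6,0,-65,-197,-53,0,0,-6,0,-65,-197,-53,0,0,-6,0]'
python3 - <<'E'
from h import *
o=robot.get_obs();print(o["q"].round(4).tolist(),o["position"])
im,K,k,T=snap("wrist","pics/w5.png")
E
```

```text
-35.1,-95.5,-26.6,0.3,0.2,-3
-29.9,-97.4,-26.1,0.4,0.1,-3
-- [440.0, -270.0, 270.0]
time: 9.62
position: [0.4352, -0.2614, 0.262]
tool_rot: [0.707, 0.707, -0.0, -0.0]
ft_force: [-0.5, -0.8, 0.2]
grip_width: 0.0784
grip_force: 0.0
[-0.7613, 0.3515, 1.705, -0.0002, 1.0859, -0.7615] [ 0.43515909 -0.26140887  0.26201026]
```

View pics/w5.png

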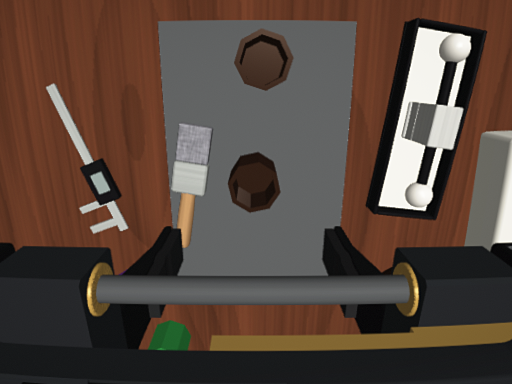

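The wrist view shows cup A's mouth at (264,60) and cup B's at (254,182), both upright. I'll extract rim centres and flat angles.

```bash
cat > cups.py <<'E'
from h import *
def cups(z=.063,y1=235):
    im,K,k,T=snap("wrist"); hsv=cv2.cvtColor(im,cv2.COLOR_RGB2HSV)
    m=(((hsv[:,:,1]>60)&(hsv[:,:,2]<110))*255).astype(np.uint8); m[y1:]=0
    m=cv2.morphologyEx(m,cv2.MORPH_OPEN,np.ones((3,3)))
    print("cam",T[:3,3].round(3))
    for c in cv2.findContours(m,cv2.RETR_EXTERNAL,cv2.CHAIN_APPROX_NONE)[0]:
        if not 1200<cv2.contourArea(c)<9000: continue
        w=ray(c[:,0],K,k,T,z)[:,:2].astype(np.float32)*1000
        h=cv2.convexHull(w)[:,0]; h=cv2.approxPolyDP(h.reshape(-1,1,2),2.5,True)[:,0]
        e=np.roll(h,-1,0)-h; L=np.hypot(*e.T); th=np.arctan2(e[:,1],e[:,0])
        print("pix",c[:,0].mean(0).round(0),"x",w[:,0].min().round(1),w[:,0].max().round(1),"y",w[:,1].min().round(1),w[:,1].max().round(1),"mid",((w.min(0)+w.max(0))/2).round(1),
          "flat deg mod45",np.degrees(np.angle((L*np.exp(8j*th)).sum())/8).round(1),"n",len(h))
if __name__=="__main__": cups()
E
python3 cups.py
```

```text
cam [ 0.43  -0.176  0.4  ]
pix [261. 182.] x 409.7 464.3 y -309.9 -244.3 mid [ 437.  -277.1] flat deg mod45 12.7 n 8
pix [271.  59.] x 417.3 474.1 y -179.3 -123.3 mid [ 445.7 -151.3] flat deg mod45 -15.7 n 8
pix [474. 115.] x 602.4 706.8 y -339.3 -88.0 mid [ 654.6 -213.6] flat deg mod45 -1.6 n 5
```

```bash
cat >> h.py <<'E'
def G(g,h,p,back=0):
    M=Rt(h,p); return np.array(g,float)-(6+back)*M[:,2],M
E
python3 - <<'E'
from h import *
P=plan(G([437,-281,35],102.7,120,back=110),step=205,ang=35)
plan(G([437,-281,35],102.7,120,back=0),P=P)
E
```

```text
37.2,-8,127.5,-3.5,-29.9,-12.6
-- [424.0, -224.0, 135.0]
0,0.1,110,0,0,0
-- [436.0, -278.0, 40.0]
```

```bash
python3 -m crank '[37.2,-8,127.5,-3.5,-29.9,-12.6,0,37.2,-8,127.5,-3.5,-29.9,-12.6,0,37.2,-8,127.5,-3.5,-29.9,-12.6,0,37.2,-8,127.5,-3.5,-29.9,-12.6,0,37.2,-8,127.5,-3.5,-29.9,-12.6,0]' 25
python3 -m crank '[0,0,30,0,0,0,0,0,0,30,0,0,0,0,0,0,30,0,0,0,0,0,0,30,0,0,0,0,0,0,30,0,0,0,0]'
python3 - <<'E'
from h import *
o=robot.get_obs();print(o["q"].round(4).tolist(),o["position"].round(4))
p,M=pose();print(np.degrees(np.arcsin(-M[2,2])),M.round(2).tolist())
plan(G([437,-281,35],102.7,120))
snap("wrist","pics/w6.png")
E
```

```text
time: 10.13
position: [0.4246, -0.2309, 0.1413]
tool_rot: [0.639, 0.743, -0.135, 0.147]
ft_force: [-0.1, -0.5, 0.8]
grip_width: 0.0869
grip_force: 0.0
time: 10.55
position: [0.4279, -0.2454, 0.1176]
tool_rot: [0.641, 0.741, -0.134, 0.15]
ft_force: [0.5, -0.0, 0.3]
grip_width: 0.0869
grip_force: 0.0
[-0.5746, 0.5685, 2.0303, -0.8647, 0.4068, 0.0609] [ 0.4279 -0.2454  0.1176]
66.7832586123475 [[-0.13, 0.99, 0.05], [0.91, 0.14, -0.39], [-0.39, -0.01, -0.92]]
-0.3,4.2,84.3,-2.4,-6.8,-3.8
-- [436.0, -278.0, 40.0]
```

View pics/w6.png

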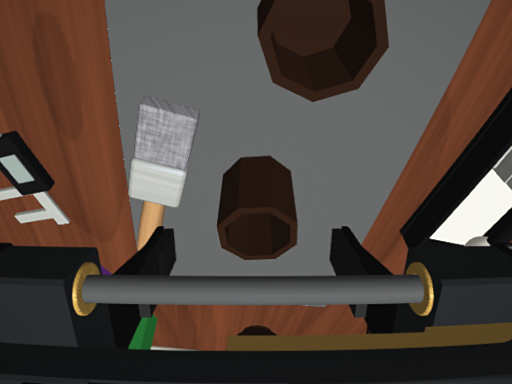

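Cup B's mouth is at (257,232), centred between the fingers and with its flats square to them. I'll finish the approach and grip.

```bash
python3 -m crank '[0,4,25,-2.4,-6.8,-3.8,0,0,4,35,-2.4,-6.8,-3.8,0,0,4,45,-2.4,-6.8,-3.8,0,0,4,45,-2.4,-6.8,-3.8,0,0,4,45,-2.4,-6.8,-3.8,0]'
python3 - <<'E'
from h import *
print(robot.get_obs()["q"].round(4).tolist())
plan(G([437,-281,35],102.7,120))
E
```

```text
time: 11.02
position: [0.4424, -0.2624, 0.085]
tool_rot: [0.605, 0.756, -0.162, 0.192]
ft_force: [1.0, -0.4, 0.2]
grip_width: 0.0871
grip_force: 0.0
[-0.5571, 0.6724, 2.0511, -1.4285, 0.3678, 0.5724]
9.6,-8.7,46,-0.8,-0.9,0.2
-- [436.0, -278.0, 40.0]
```

Run:
```python
from h import *
P=plan(G([437,-281,35],102.7,111))
```

```text
8.7,-8.7,46.1,-0.8,8.1,0.1
-- [437.0, -279.0, 41.0]
```

```bash
python3 -m crank '[6,-8.7,8,-0.8,8.1,0,0,6,-8.7,15,-0.8,8.1,0,0,6,-8.7,15,-0.8,8.1,0,0,6,-8.7,15,-0.8,8.1,0,0,6,-8.7,15,-0.8,8.1,0,0]'
python3 - <<'E'
from h import *
print(robot.get_obs()["q"].round(4).tolist())
P=plan(G([437,-281,35],102.7,111))
E
```

```text
time: 11.43
position: [0.434, -0.2669, 0.0699]
tool_rot: [0.614, 0.768, -0.114, 0.143]
ft_force: [-1.4, 0.4, 0.2]
grip_width: 0.0872
grip_force: 0.0
[-0.6406, 0.6719, 2.0274, -0.9967, 0.2824, 0.0822]
-0.9,-0.2,31.8,0,0.1,0
-- [437.0, -279.0, 41.0]
```

```bash
python3 -m crank '[0,0,8,0,0,0,0,0,0,16,0,0,0,0,0,0,24,0,0,0,0,-1,0,31,0,0,0,0,-1,0,31,0,0,0,0]'
python3 -m crank '[0,0,0,0,0,0,255,0,0,0,0,0,0,255,0,0,0,0,0,0,255,0,0,0,0,0,0,255,0,0,0,0,0,0,255]'
python3 -m crank '[0,0,0,0,0,0,255,0,0,0,0,0,0,255,0,0,0,0,0,0,255,0,0,0,0,0,0,255,0,0,0,0,0,0,255]'
python3 - <<'E'
from h import *
o=robot.get_obs();p,M=pose();g=p+6*M[:,2]
print(o["q"].round(4).tolist(),"grasp",g.round(1),o["grip_width"])
# lift 60 straight, then pitch to p=25 at (500,-290,130)
h=np.degrees(np.arctan2(*(np.cross([0,0,1],M[:,1])[[1,0]]))) ;print("heading?",h)
P=plan(G(g+[30,0,70],102.7,111),G([500,-290,130],102.7,21),ang=30)
E
```

```text
time: 11.85
position: [0.4366, -0.2776, 0.0399]
tool_rot: [0.613, 0.768, -0.114, 0.142]
ft_force: [-0.7, -0.3, 0.5]
grip_width: 0.087
grip_force: 0.0
time: 12.27
position: [0.4366, -0.2776, 0.0404]
tool_rot: [0.614, 0.768, -0.114, 0.143]
ft_force: [-0.3, -0.1, 0.2]
grip_width: 0.0616
grip_force: 0.0
time: 12.68
position: [0.4364, -0.2777, 0.0402]
tool_rot: [0.614, 0.768, -0.114, 0.142]
ft_force: [-0.0, 1.3, 5.1]
grip_width: 0.0537
grip_force: 25.0
[-0.6575, 0.7411, 2.017, -1.1833, 0.2492, 0.2591] grasp [ 436.9 -279.8   34.6] 0.0537171948837993
heading? 102.72202858150007
-31.3,29.3,-63,0,0,0
-- [466.0, -278.0, 110.0]
-10.4,10,-3.8,0,30,0
-7.1,10,-8.5,0,30,0
-1.8,10,-10.9,0,30,0
-- [501.0, -295.0, 132.0]
```

```bash
python3 -m crank '[-31,29,-63,0,0,0,255,-31,29,-63,0,0,0,255,-31,29,-63,0,0,0,255,-31,29,-63,0,0,0,255,-31,29,-63,0,0,0,255]' 35
python3 -m crank '[-10,10,-4,0,30,0,255,-10,10,-4,0,30,0,255,-10,10,-4,0,30,0,255,-10,10,-4,0,30,0,255,-10,10,-4,0,30,0,255]'
python3 - <<'E'
from h import *
print(robot.get_obs()["q"].round(4).tolist())
P=plan(G([500,-290,130],102.7,21),ang=30)
E
```

```text
time: 13.1
position: [0.4673, -0.278, 0.1111]
tool_rot: [0.614, 0.768, -0.114, 0.144]
ft_force: [-0.5, -0.2, -0.6]
grip_width: 0.0538
grip_force: 35.0
time: 13.52
position: [0.4766, -0.2822, 0.1164]
tool_rot: [0.623, 0.779, 0.044, -0.057]
ft_force: [0.0, -0.6, -2.2]
grip_width: 0.0538
grip_force: 35.0
[-0.776, 0.6539, 1.6506, 0.0933, 0.9626, -1.0562]
-5.3,7,-6.1,0,20.2,0
-2.9,7.1,-7.6,-0.1,20.3,-0.1
-0.1,7,-8.1,0,20.2,0
-- [501.0, -295.0, 132.0]
```

Tracking well. I'll continue pitching.

```bash
python3 -m crank '[-8,10,-9,0,30,0,255,-8,10,-9,0,30,0,255,-8,10,-9,0,30,0,255,-8,10,-9,0,30,0,255,-8,10,-9,0,30,0,255]'
python3 -m crank '[-2,10,-11,0,30,0,255,-2,10,-11,0,30,0,255,-2,10,-11,0,30,0,255,-2,10,-11,0,30,0,255,-2,10,-11,0,30,0,255]'
python3 - <<'E'
from h import *
o=robot.get_obs();print(o["q"].round(4).tolist(),o["position"].round(3))
M=pose()[1]; print(np.degrees(np.arcsin(-M[2,2])),M.round(2).tolist())
P=plan(G([500,-290,45],102.7,21),ang=30)
E
```

```text
time: 13.93
position: [0.4874, -0.2922, 0.1205]
tool_rot: [0.592, 0.736, 0.202, -0.257]
ft_force: [1.3, -0.5, -2.5]
grip_width: 0.0539
grip_force: 35.0
time: 14.35
position: [0.499, -0.2951, 0.1271]
tool_rot: [0.519, 0.644, 0.348, -0.441]
ft_force: [0.0, -0.7, -2.2]
grip_width: 0.0538
grip_force: 35.0
[-0.9209, 1.0835, 1.1007, 0.4529, 2.0705, -1.166] [ 0.499 -0.295  0.127]
21.687184617215955 [[-0.07, 0.98, -0.21], [0.36, 0.22, 0.91], [0.93, -0.01, -0.37]]
-74.6,2.8,28.7,-0.1,0.7,-0.5
-- [501.0, -295.0, 47.0]
```

```bash
python3 -m crank '[-74.6,2.8,28.7,0,0.7,-0.5,255,-74.6,2.8,28.7,0,0.7,-0.5,255,-74.6,2.8,28.7,0,0.7,-0.5,255,-74.6,2.8,28.7,0,0.7,-0.5,255,-74.6,2.8,28.7,0,0.7,-0.5,255]'
python3 -m crank '[-2.8,0,1.1,0,0,0,255,-5.6,0,2.1,0,0,0,255,-8.4,0,3.2,0,0,0,255,-11.2,0,4.3,0,0,0,255,-13,0,5,0,0,0,255]'
python3 - <<'E'
from h import *
p,M=pose();print("grasp",p+6*M[:,2],robot.get_obs()["q"].round(3).tolist())
plan(G([500,-290,30],102.7,21))
snap("wrist","pics/w7.png")
E
```

```text
time: 14.77
position: [0.5034, -0.2957, 0.0524]
tool_rot: [0.514, 0.647, 0.353, -0.44]
ft_force: [-0.2, 0.4, -0.9]
grip_width: 0.0535
grip_force: 35.0
time: 15.18
position: [0.5044, -0.297, 0.0392]
tool_rot: [0.513, 0.648, 0.354, -0.438]
ft_force: [-0.6, -3.1, 1.6]
grip_width: 0.0532
grip_force: 35.0
grasp [ 503.21959833 -291.60257243   36.99168442] [-0.918, 1.213, 1.05, 0.442, 2.0, -1.218]
-5.7,-2.8,4.7,0,0.5,0.5
-- [501.0, -295.0, 32.0]
```

View pics/w7.png

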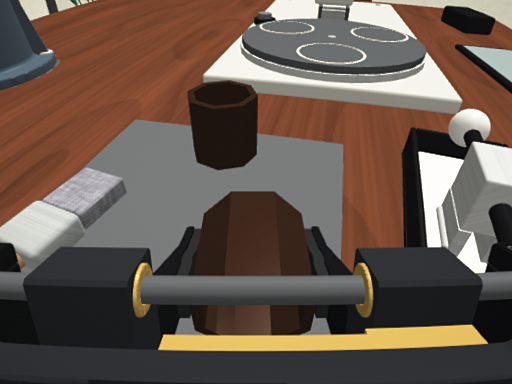

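The cup is pitched over and held, foot end forward, nearly on the mat. I'll ease it down.

```bash
python3 -m crank '[-1,0,0.4,0,0,0,255,-2,0,0.8,0,0,0,255,-3,0,1.1,0,0,0,255,-4,0,1.5,0,0,0,255,-4,0,1.5,0,0,0,255]' 25
python3 -m crank '[-1,0,0.4,0,0,0,255,-2,0,0.8,0,0,0,255,-3,0,1.1,0,0,0,255,-3,0,1.1,0,0,0,255,-3,0,1.1,0,0,0,255]' 15
python3 - <<'E'
from h import *
p,M=pose();print("grasp",p+6*M[:,2]); o=robot.get_obs();print(o["ft_force"],o["moment"])
E
```

```text
time: 15.65
position: [0.5045, -0.2979, 0.0358]
tool_rot: [0.513, 0.647, 0.354, -0.438]
ft_force: [-0.8, -6.2, 5.4]
grip_width: 0.0541
grip_force: 25.0
time: 16.07
position: [0.5045, -0.2981, 0.0356]
tool_rot: [0.512, 0.647, 0.356, -0.439]
ft_force: [-0.2, -6.1, 13.8]
grip_width: 0.0539
grip_force: 15.0
grasp [ 503.25008608 -292.6023996    33.47734009]
[-0.24318055 -6.1417697  13.79937509] [ 1.01079899 -0.05044027 -0.28803757]
```

```bash
python3 -m crank '[1,0,0,0,0,0,60,1,0,0,0,0,0,60,1,0,0,0,0,0,60,1,0,0,0,0,0,60,1,0,0,0,0,0,60]'
python3 -m crank '[0,0,-10,0,0,0,60,0,0,-30,0,0,0,60,15,0,-60,0,0,0,30,40,0,-85,0,0,0,0,60,0,-100,0,0,0,0]'
python3 - <<'E'
from h import *
snap("wrist","pics/w8.png")
o=robot.get_obs();print(o["q"].round(3).tolist(),o["position"])
E
```

```text
time: 16.48
position: [0.5046, -0.2983, 0.034]
tool_rot: [0.513, 0.648, 0.354, -0.437]
ft_force: [-2.5, -6.6, 7.7]
grip_width: 0.0661
grip_force: 0.0
time: 16.9
position: [0.5194, -0.3674, 0.1255]
tool_rot: [0.513, 0.647, 0.353, -0.439]
ft_force: [-0.2, 0.4, 0.2]
grip_width: 0.0792
grip_force: 0.0
[-0.955, 1.162, 0.859, 0.469, 2.227, -1.13] [ 0.52056371 -0.36934982  0.13066063]
```

View pics/w8.png

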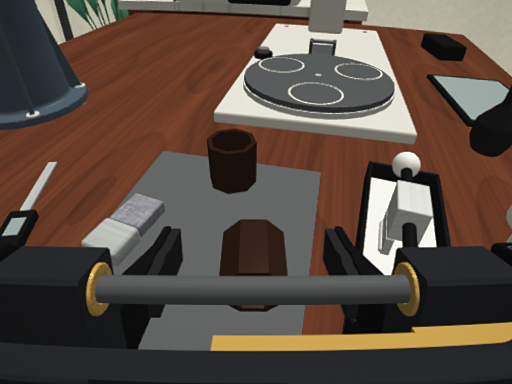

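Cup B lies flat on the mat at (254,255) in the picture, with its mouth toward the camera and its foot ahead. I'll move to the pregrasp over its foot end.

Run:
```python
from h import *
plan(G([500.6,-281,30],102.7,105,back=110),ang=30)
```

```text
18.4,0.2,35.9,0.2,-27.7,0.2
33.1,0.1,23.2,0.1,-27.8,0.2
40,0.1,5.2,0.2,-27.7,0.1
-- [494.0, -252.0, 142.0]
```

```bash
python3 -m crank '[28,0,30,0,-27.7,0,0,28,0,30,0,-27.7,0,0,28,0,30,0,-27.7,0,0,28,0,30,0,-27.7,0,0,28,0,30,0,-27.7,0,0]'
python3 -m crank '[33,0,23,0,-27.7,0,0,33,0,23,0,-27.7,0,0,33,0,23,0,-27.7,0,0,33,0,23,0,-27.7,0,0,33,0,23,0,-27.7,0,0]'
python3 -m crank '[40,0,5,0,-27.7,0,0,40,0,5,0,-27.7,0,0,40,0,5,0,-27.7,0,0,40,0,5,0,-27.7,0,0,40,0,5,0,-27.7,0,0]'
python3 - <<'E'
from h import *
o=robot.get_obs();print(o["q"].round(3).tolist())
im,K,k,T=snap("wrist","pics/w9.png")
f=np.array([np.cos(np.radians(102.7)),np.sin(np.radians(102.7)),0]);s=np.array([f[1],-f[0],0])
g=np.array([503.2,-292.6,30]); u=np.array([0,0,27])
pts=[g+32*f+u,g-28*f+u,g+12*f+27*s,g+12*f-27*s]
print(proj(np.array(pts)/1000,K,k,T).round(0).tolist())
hsv=cv2.cvtColor(im,cv2.COLOR_RGB2HSV);m=(((hsv[:,:,1]>60)&(hsv[:,:,2]<110))*255).astype(np.uint8);m[270:]=0
for c in cv2.findContours(m,0,2)[0]:
    if cv2.contourArea(c)>2000: print(cv2.boundingRect(c),cv2.minAreaRect(c))
plan(G([500.6,-281,30],102.7,105))
E
```

```text
time: 17.37
position: [0.5112, -0.3263, 0.1426]
tool_rot: [0.582, 0.735, 0.219, -0.27]
ft_force: [0.5, 1.0, 0.7]
grip_width: 0.0867
grip_force: 0.0
time: 17.78
position: [0.5007, -0.2857, 0.1442]
tool_rot: [0.618, 0.778, 0.075, -0.09]
ft_force: [-0.4, 0.8, 0.7]
grip_width: 0.0872
grip_force: 0.0
time: 18.2
position: [0.4904, -0.2475, 0.1459]
tool_rot: [0.618, 0.776, -0.077, 0.097]
ft_force: [-0.6, 1.2, -0.1]
grip_width: 0.0867
grip_force: 0.0
[-0.583, 0.543, 1.825, -0.299, 0.613, -0.579]
[[255.0, 196.0], [254.0, 256.0], [287.0, 198.0], [223.0, 198.0]]
(222, 166, 68, 89) ((255.5, 210.0), (88.0, 67.0), 90.0)
(279, 0, 233, 270) ((370.06060791015625, 116.8010025024414), (118.98511505126953, 353.64068603515625), 35.362464904785156)
(159, 0, 106, 72) ((211.5, 35.5), (71.0, 105.0), 90.0)
(0, 0, 73, 249) ((35.99999237060547, 123.99998474121094), (71.99998474121094, 247.99996948242188), 0.0)
-3.6,1.3,115,0.2,-0.8,0.2
-- [500.0, -279.0, 36.0]
```

View pics/w9.png

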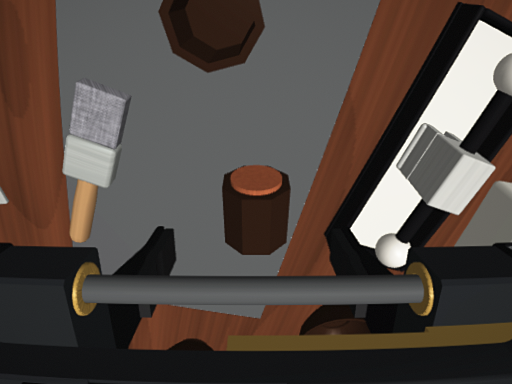

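The lying cup shows its clay foot at (256,180) and its mouth end at row 254, matching the prediction. I'll descend and grip.

```bash
python3 -m crank '[-3,1,25,0,-0.8,0,0,-3.6,1.3,50,0,-0.8,0,0,-3.6,1.3,75,0,-0.8,0,0,-3.6,1.3,95,0,-0.8,0,0,-3.6,1.3,100,0,-0.8,0,0]'
python3 - <<'E'
from h import *
print(robot.get_obs()["q"].round(3).tolist()); plan(G([500.6,-281,30],102.7,105))
E
```

```text
time: 18.67
position: [0.5004, -0.2807, 0.0483]
tool_rot: [0.62, 0.774, -0.081, 0.103]
ft_force: [0.5, 0.1, 0.2]
grip_width: 0.0872
grip_force: 0.0
[-0.621, 0.738, 1.822, -0.435, 0.417, -0.457]
4.4,0.1,11.7,0.1,0,-0.1
-- [500.0, -279.0, 36.0]
```

```bash
python3 -m crank '[3,0,5,0,0,0,0,3,0,11,0,0,0,0,3,0,11,0,0,0,0,3,0,11,0,0,0,200,3,0,11,0,0,0,255]' 25
python3 -m crank '[0,0,0,0,0,0,255,0,0,0,0,0,0,255,0,0,0,0,0,0,255,0,0,0,0,0,0,255,0,0,0,0,0,0,255]'
python3 -m crank '[0,0,0,0,0,0,255,0,0,0,0,0,0,255,0,0,0,0,0,0,255,0,0,0,0,0,0,255,0,0,0,0,0,0,255]' 35
python3 - <<'E'
from h import *
p,M=pose();g=p+6*M[:,2];print(g,robot.get_obs()["ft_force"])
# lift, then pitch to 15, heading 90, at waypoint
P=plan(G(g+[0,10,140],102.7,105),ang=30)
P=plan(G([560,-100,190],90,15),P=P,ang=30)
P=plan(G([599,150,170],80,15),P=P,ang=30)
E
```

```text
time: 19.08
position: [0.5016, -0.2783, 0.0416]
tool_rot: [0.618, 0.775, -0.08, 0.107]
ft_force: [0.6, -0.2, 0.2]
grip_width: 0.0796
grip_force: 0.0
time: 19.5
position: [0.5013, -0.278, 0.0411]
tool_rot: [0.618, 0.775, -0.08, 0.107]
ft_force: [-0.7, 1.6, 2.6]
grip_width: 0.0538
grip_force: 25.0
time: 19.92
position: [0.5013, -0.278, 0.0411]
tool_rot: [0.618, 0.775, -0.08, 0.107]
ft_force: [-0.1, 3.0, 4.9]
grip_width: 0.054
grip_force: 35.0
[ 501.66388963 -279.52796909   35.31765623] [-0.12275812  3.04218563  4.8754696 ]
-27.6,3.3,-137.6,0.5,0.3,0.1
-- [501.0, -268.0, 181.0]
34.4,23.2,-12,-1.8,22.4,3
37.4,21.5,3,-1.7,22.4,3.1
34.3,19.1,17.8,-1.8,22.4,3
25.8,16.8,30.3,-1.8,22.4,3.1
-- [560.0, -106.0, 192.0]
22.8,18.9,123.4,-4.8,0,1.3
23.1,8,124.5,-4.8,0,1.3
-- [598.0, 144.0, 172.0]
```

```bash
python3 -m crank '[-27.6,3.3,-137.6,0,0,0,255,-27.6,3.3,-137.6,0,0,0,255,-27.6,3.3,-137.6,0,0,0,255,-27.6,3.3,-137.6,0,0,0,255,-27.6,3.3,-137.6,0,0,0,255]'
python3 -m crank '[34,23,-12,-1.8,22.4,3,255,34,23,-12,-1.8,22.4,3,255,34,23,-12,-1.8,22.4,3,255,34,23,-12,-1.8,22.4,3,255,34,23,-12,-1.8,22.4,3,255]'
python3 -m crank '[37,21.5,3,-1.7,22.4,3,255,37,21.5,3,-1.7,22.4,3,255,37,21.5,3,-1.7,22.4,3,255,37,21.5,3,-1.7,22.4,3,255,37,21.5,3,-1.7,22.4,3,255]'
python3 -m crank '[34,19,18,-1.8,22.4,3,255,34,19,18,-1.8,22.4,3,255,34,19,18,-1.8,22.4,3,255,34,19,18,-1.8,22.4,3,255,34,19,18,-1.8,22.4,3,255]'
python3 -m crank '[26,17,30,-1.8,22.4,3,255,26,17,30,-1.8,22.4,3,255,26,17,30,-1.8,22.4,3,255,26,17,30,-1.8,22.4,3,255,26,17,30,-1.8,22.4,3,255]'
python3 - <<'E'
from h import *
print(robot.get_obs()["q"].round(3).tolist())
P=plan(G([599,150,170],80,15),ang=30)
E
```

```text
time: 20.33
position: [0.5037, -0.2693, 0.1851]
tool_rot: [0.618, 0.774, -0.08, 0.111]
ft_force: [1.4, 0.7, -1.1]
grip_width: 0.0532
grip_force: 35.0
time: 20.75
position: [0.515, -0.2296, 0.1816]
tool_rot: [0.641, 0.764, 0.055, -0.035]
ft_force: [-0.1, -0.6, -2.0]
grip_width: 0.0536
grip_force: 35.0
time: 21.17
position: [0.5291, -0.1882, 0.1838]
tool_rot: [0.638, 0.726, 0.188, -0.175]
ft_force: [0.5, 0.3, -1.3]
grip_width: 0.0534
grip_force: 35.0
time: 21.58
position: [0.5436, -0.1469, 0.1865]
tool_rot: [0.61, 0.658, 0.315, -0.308]
ft_force: [0.5, 0.3, -1.7]
grip_width: 0.0538
grip_force: 35.0
time: 22.0
position: [0.5587, -0.1059, 0.1902]
tool_rot: [0.559, 0.566, 0.43, -0.428]
ft_force: [0.9, -0.7, -2.3]
grip_width: 0.0536
grip_force: 35.0
[-0.757, 0.934, 1.432, 0.813, 1.851, -1.023]
24,20.4,123,-4.9,0.2,1.6
23.9,9.1,124.4,-5,0.1,1.5
-- [598.0, 144.0, 172.0]
```

```bash
python3 -m crank '[24,20,123,-4.9,0,1.6,255,24,20,123,-4.9,0,1.6,255,24,20,123,-4.9,0,1.6,255,24,20,123,-4.9,0,1.6,255,24,20,123,-4.9,0,1.6,255]'
python3 -m crank '[24,9,124,-5,0,1.5,255,24,9,124,-5,0,1.5,255,24,9,124,-5,0,1.5,255,24,9,124,-5,0,1.5,255,24,9,124,-5,0,1.5,255]'
python3 - <<'E'
from h import *
print(robot.get_obs()["q"].round(3).tolist(),robot.get_obs()["position"])
P=plan(G([598,193,130],80,15),ang=30)
snap("wrist","pics/w10.png"); snap("scene","pics/s10.png")
a=cv2.imread("pics/w10.png");b=cv2.imread("pics/s10.png")[60:252,180:436]
cv2.imwrite("pics/c10.png",np.hstack([cv2.resize(a,(400,300)),cv2.resize(b,(400,300))]))
E
```

```text
time: 22.42
position: [0.5778, 0.0218, 0.184]
tool_rot: [0.583, 0.542, 0.447, -0.409]
ft_force: [-0.7, -0.5, -1.1]
grip_width: 0.0539
grip_force: 35.0
time: 22.83
position: [0.5978, 0.1451, 0.1742]
tool_rot: [0.607, 0.513, 0.466, -0.389]
ft_force: [0.3, -1.1, -1.0]
grip_width: 0.0539
grip_force: 35.0
[-0.415, 0.89, 1.729, 1.23, 1.457, -1.067] [0.59782626 0.14506178 0.17417002]
-30.1,-8.3,51.2,-0.1,0.3,0.4
-- [597.0, 187.0, 132.0]
```

View pics/c10.png

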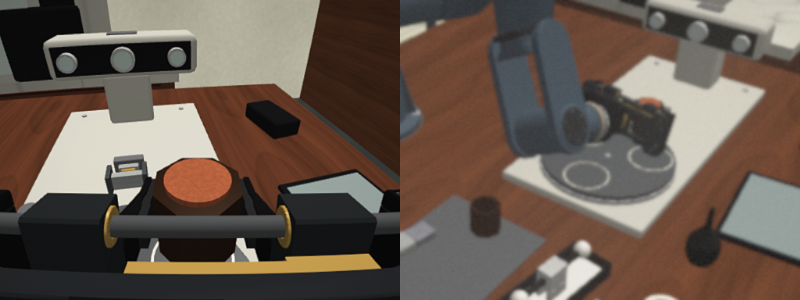

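The cup is inverted in the gripper, foot up at (198,182), over the turntable. I'll lower it into the far circle.

```bash
python3 -m crank '[-30,-8,51,0,0.3,0.4,255,-30,-8,51,0,0.3,0.4,255,-30,-8,51,0,0.3,0.4,255,-30,-8,51,0,0.3,0.4,255,-30,-8,51,0,0.3,0.4,255]'
python3 -m crank '[-10,0,2.7,0,0,0,255,-20,0,5.4,0,0,0,255,-30,0,8,0,0,0,255,-39,0,10.4,0,0,0,255,-39,0,10.4,0,0,0,255]'
python3 - <<'E'
from h import *
o=robot.get_obs();p,M=pose();print("grasp",p+6*M[:,2],o["ft_force"],o["q"].round(3).tolist())
P=plan(G([598,193,82],80,15),ang=30)
E
```

```text
time: 23.35
position: [0.5984, 0.184, 0.1313]
tool_rot: [0.609, 0.508, 0.467, -0.392]
ft_force: [1.0, 0.3, -0.6]
grip_width: 0.054
grip_force: 35.0
time: 23.77
position: [0.5972, 0.1851, 0.088]
tool_rot: [0.609, 0.507, 0.466, -0.393]
ft_force: [0.2, 0.5, -1.7]
grip_width: 0.0538
grip_force: 35.0
grasp [598.20255251 190.77619256  86.49432639] [ 0.18678783  0.53109315 -1.66182311] [-0.349, 1.05, 1.723, 1.317, 1.39, -1.196]
-3.8,-0.6,3.2,0.1,-0.1,-0.4
-- [597.0, 187.0, 84.0]
```

```bash
python3 -m crank '[-1.5,0,2,0,0,0,255,-3,0,3,0,0,0,255,-4.5,0,3.5,0,0,0,255,-6,0,4,0,0,0,255,-6,0,4,0,0,0,255]' 20
python3 - <<'E'
from h import *
o=robot.get_obs();p,M=pose();print("grasp",p+6*M[:,2],o["ft_force"])
E
```

```text
time: 24.18
position: [0.598, 0.1877, 0.0837]
tool_rot: [0.608, 0.508, 0.467, -0.392]
ft_force: [-0.2, -0.2, -1.3]
grip_width: 0.0539
grip_force: 20.0
grasp [599.04514212 193.45531365  82.11490741] [-0.18103691 -0.22921873 -1.28888449]
```

Almost touching; the last millimetres now.

```bash
python3 -m crank '[-0.8,0,0.2,0,0,0,255,-1.6,0,0.4,0,0,0,255,-2.4,0,0.6,0,0,0,255,-2.9,0,0.8,0,0,0,255,-2.9,0,0.8,0,0,0,255]' 12
python3 - <<'E'
from h import *
o=robot.get_obs();p,M=pose();print("grasp",p+6*M[:,2],o["ft_force"],o["moment"])
E
```

```text
time: 24.6
position: [0.598, 0.188, 0.083]
tool_rot: [0.607, 0.507, 0.469, -0.394]
ft_force: [-1.4, -0.7, 6.5]
grip_width: 0.054
grip_force: 12.0
grasp [598.97304909 193.75338654  81.52733617] [-1.36504701 -0.68832136  6.4590635 ] [ 0.46522362 -0.33440921  0.16996083]
```

```bash
python3 -m crank '[0,0,0,0,0,0,60,0,0,0,0,0,0,60,0,0,0,0,0,0,60,0,0,0,0,0,0,60,0,0,0,0,0,0,60]'
python3 -m crank '[0,0,-8,0,0,0,60,0,0,-25,0,0,0,60,0,0,-50,0,0,0,60,15,0,-85,0,0,0,60,30,0,-120,0,0,0,30]'
python3 - <<'E'
from h import *
o=robot.get_obs();print(o["q"].round(3).tolist(),o["position"],o["ft_force"])
snap("wrist","pics/w11.png")
P=plan(([520,-60,260],Rt(85,60)),([440,-270,270],Rt(90,90)),ang=33)
E
```

```text
time: 25.02
position: [0.598, 0.1876, 0.0804]
tool_rot: [0.609, 0.508, 0.467, -0.392]
ft_force: [-0.4, -0.5, 0.1]
grip_width: 0.066
grip_force: 0.0
time: 25.43
position: [0.5782, 0.0801, 0.1402]
tool_rot: [0.609, 0.507, 0.466, -0.394]
ft_force: [1.6, -0.6, 1.3]
grip_width: 0.0687
grip_force: 0.0
[-0.537, 0.956, 1.726, 1.135, 1.494, -1.135] [0.57815423 0.08005346 0.1402039 ] [ 1.63622508 -0.58120597  1.31306597]
37.5,-17.5,-83.9,2.3,-22.6,-1.6
3.1,-20.4,-91.3,2.2,-22.5,-1.7
-- [520.0, -60.0, 260.0]
-91.1,-30.7,-58.4,0.7,-15,-2.4
-101.6,-35.3,-32.7,0.6,-15,-2.5
-- [440.0, -270.0, 270.0]
```

View pics/w11.png

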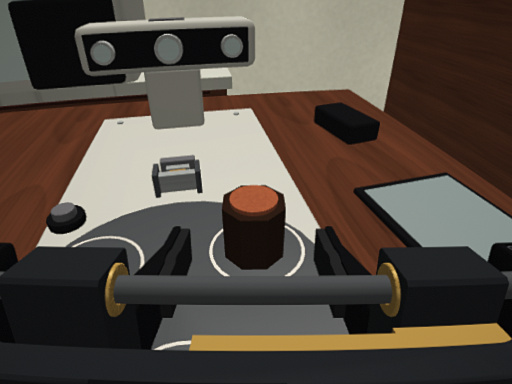

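Cup B stands inverted and centred in its circle, foot at (254,200). That was my last picture, so the rest is measured numerically. I'll return over the mat for cup A.

```bash
python3 -m crank '[37.5,-17.5,-84,2.3,-22.6,-1.6,0,37.5,-17.5,-84,2.3,-22.6,-1.6,0,37.5,-17.5,-84,2.3,-22.6,-1.6,0,37.5,-17.5,-84,2.3,-22.6,-1.6,0,37.5,-17.5,-84,2.3,-22.6,-1.6,0]'
python3 -m crank '[3,-20,-91,2.2,-22.5,-1.7,0,3,-20,-91,2.2,-22.5,-1.7,0,3,-20,-91,2.2,-22.5,-1.7,0,3,-20,-91,2.2,-22.5,-1.7,0,3,-20,-91,2.2,-22.5,-1.7,0]'
python3 -m crank '[-91,-31,-58,0.7,-15,-2.4,0,-91,-31,-58,0.7,-15,-2.4,0,-91,-31,-58,0.7,-15,-2.4,0,-91,-31,-58,0.7,-15,-2.4,0,-91,-31,-58,0.7,-15,-2.4,0]'
python3 -m crank '[-102,-35,-33,0.6,-15,-2.5,0,-102,-35,-33,0.6,-15,-2.5,0,-102,-35,-33,0.6,-15,-2.5,0,-102,-35,-33,0.6,-15,-2.5,0,-102,-35,-33,0.6,-15,-2.5,0]'
python3 - <<'E'
from h import *
print(robot.get_obs()["position"],pose()[1].round(2).tolist())
from cups import cups
cups()
E
```

```text
time: 25.9
position: [0.5498, 0.0134, 0.2]
tool_rot: [0.673, 0.593, 0.334, -0.289]
ft_force: [0.1, 0.4, 0.0]
grip_width: 0.0868
grip_force: 0.0
time: 26.32
position: [0.5199, -0.0518, 0.2556]
tool_rot: [0.71, 0.655, 0.189, -0.179]
ft_force: [0.7, 0.2, 0.1]
grip_width: 0.087
grip_force: 0.0
time: 26.73
position: [0.4795, -0.1578, 0.2582]
tool_rot: [0.715, 0.686, 0.095, -0.095]
ft_force: [-0.7, 0.2, -0.5]
grip_width: 0.0872
grip_force: 0.0
time: 27.15
position: [0.4409, -0.263, 0.264]
tool_rot: [0.706, 0.709, -0.0, -0.005]
ft_force: [0.2, 1.8, 0.3]
grip_width: 0.087
grip_force: 0.0
[ 0.44094921 -0.26304972  0.26403321] [[-0.0, 1.0, -0.01], [1.0, 0.0, 0.01], [0.01, -0.01, -1.0]]
cam [ 0.442 -0.179  0.401]
pix [259.  59.] x 418.0 473.1 y -179.4 -123.2 mid [ 445.6 -151.3] flat deg mod45 -15.3 n 8
```

Cup A hasn't moved: (445.6,-151.3) with flats at -15°. I'll approach with heading 74.6 and p=112.

Run:
```python
from h import *
P=plan(G([445.6,-151.3,35],74.6,112,back=90),ang=33)
```

```text
72.5,8,70.5,1.3,-11.1,7.8
85.1,-1.4,55,1.2,-11.1,7.8
-- [455.0, -117.0, 124.0]
```

```bash
python3 -m crank '[72.5,8,70.5,1.3,-11.1,7.8,0,72.5,8,70.5,1.3,-11.1,7.8,0,72.5,8,70.5,1.3,-11.1,7.8,0,72.5,8,70.5,1.3,-11.1,7.8,0,72.5,8,70.5,1.3,-11.1,7.8,0]' 25
python3 -m crank '[85,-1.4,55,1.2,-11.1,7.8,0,85,-1.4,55,1.2,-11.1,7.8,0,85,-1.4,55,1.2,-11.1,7.8,0,85,-1.4,55,1.2,-11.1,7.8,0,85,-1.4,55,1.2,-11.1,7.8,0]'
python3 - <<'E'
from h import *
print(robot.get_obs()["q"].round(3).tolist())
P=plan(G([445.6,-151.3,35],74.6,112))
im,K,k,T=snap("wrist")
hsv=cv2.cvtColor(im,cv2.COLOR_RGB2HSV);m=(((hsv[:,:,1]>60)&(hsv[:,:,2]<110))*255).astype(np.uint8);m[275:]=0
for c in cv2.findContours(m,0,2)[0]:
    if cv2.contourArea(c)>1500: print(cv2.boundingRect(c))
a=np.radians(74.6+np.arange(0,360,45)+22.5);r=29.2
for z in(63,7): q=proj(np.c_[445.6+r*np.cos(a),-151.3+r*np.sin(a),a*0+z]/1000,K,k,T);print(q.min(0),q.max(0))
E
```

```text
time: 27.62
position: [0.4472, -0.1872, 0.193]
tool_rot: [0.746, 0.659, -0.078, 0.055]
ft_force: [0.7, 0.5, 0.1]
grip_width: 0.0872
grip_force: 0.0
time: 28.03
position: [0.455, -0.1155, 0.1221]
tool_rot: [0.779, 0.596, -0.154, 0.117]
ft_force: [-1.2, 0.7, -0.5]
grip_width: 0.0874
grip_force: 0.0
[-0.259, 0.588, 1.909, -0.595, 0.741, 0.47]
-1.3,0.5,88.6,0,0.2,0.2
-- [446.0, -149.0, 41.0]
(0, 179, 152, 96)
(215, 155, 79, 101)
(383, 0, 129, 275)
(342, 0, 32, 103)
(0, 0, 194, 159)
[212.9841942  203.17619778] [292.92842192 256.23436279]
[219.52178642 154.32540582] [286.40232418 205.50379734]
```

The silhouette matches the prediction within 2 px. I'll descend and grip.

```bash
python3 -m crank '[0,0.5,20,0,0,0,0,-1,1,40,0,0,0,0,-1,1,60,0,0,0,0,-1,1,78,0,0,0,0,-1,1,88,0,0,0,0]'
python3 -m crank '[0,0,0,0,0,0,0,0,0,0,0,0,0,0,0,0,0,0,0,0,255,0,0,0,0,0,0,255,0,0,0,0,0,0,255]'
python3 -m crank '[0,0,0,0,0,0,255,0,0,0,0,0,0,255,0,0,0,0,0,0,255,0,0,0,0,0,0,255,0,0,0,0,0,0,255]'
python3 -m crank '[0,0,0,0,0,0,255,0,0,0,0,0,0,255,0,0,0,0,0,0,255,0,0,0,0,0,0,255,0,0,0,0,0,0,255]' 35
python3 - <<'E'
from h import *
o=robot.get_obs();p,M=pose();g=p+6*M[:,2]
print(o["q"].round(4).tolist(),"grasp",g.round(1),np.degrees(np.arctan2(*M[:2,1]))) 
P=plan(G(g+[10,-20,90],74.6,112),G([490,-270,130],90,22),ang=30)
E
```

```text
time: 28.5
position: [0.4487, -0.155, 0.0437]
tool_rot: [0.781, 0.594, -0.152, 0.119]
ft_force: [0.1, 0.1, -0.7]
grip_width: 0.0873
grip_force: 0.0
time: 28.92
position: [0.4488, -0.1528, 0.0452]
tool_rot: [0.781, 0.594, -0.152, 0.12]
ft_force: [0.6, 1.0, -0.6]
grip_width: 0.0744
grip_force: 0.0
time: 29.33
position: [0.4478, -0.1524, 0.0445]
tool_rot: [0.78, 0.595, -0.153, 0.119]
ft_force: [-1.0, 2.1, 5.1]
grip_width: 0.0538
grip_force: 24.9
time: 29.75
position: [0.4478, -0.1524, 0.0445]
tool_rot: [0.78, 0.595, -0.153, 0.119]
ft_force: [-0.5, 2.0, 6.2]
grip_width: 0.0537
grip_force: 34.8
[-0.3383, 0.7447, 1.9511, -0.7951, 0.5589, 0.6367] grasp [ 447.2 -154.6   38.9] 105.3460405367067
-49.6,15.3,-76.9,0.2,0.3,0
-- [458.0, -172.0, 134.0]
-20.8,14.6,9,1.7,22.4,-3.9
-23.6,13.2,-0.1,1.7,22.3,-4
-22.5,11.5,-9.6,1.7,22.4,-3.9
-17.7,9.6,-17.9,1.7,22.3,-4
-- [490.0, -276.0, 132.0]
```

```bash
python3 -m crank '[-50,15,-77,0,0,0,255,-50,15,-77,0,0,0,255,-50,15,-77,0,0,0,255,-50,15,-77,0,0,0,255,-50,15,-77,0,0,0,255]'
python3 -m crank '[-21,15,9,1.7,22.4,-3.9,255,-21,15,9,1.7,22.4,-3.9,255,-21,15,9,1.7,22.4,-3.9,255,-21,15,9,1.7,22.4,-3.9,255,-21,15,9,1.7,22.4,-3.9,255]'
python3 -m crank '[-24,13,0,1.7,22.3,-4,255,-24,13,0,1.7,22.3,-4,255,-24,13,0,1.7,22.3,-4,255,-24,13,0,1.7,22.3,-4,255,-24,13,0,1.7,22.3,-4,255]'
python3 -m crank '[-22,11,-10,1.7,22.4,-3.9,255,-22,11,-10,1.7,22.4,-3.9,255,-22,11,-10,1.7,22.4,-3.9,255,-22,11,-10,1.7,22.4,-3.9,255,-22,11,-10,1.7,22.4,-3.9,255]'
python3 -m crank '[-18,10,-18,1.7,22.3,-4,255,-18,10,-18,1.7,22.3,-4,255,-18,10,-18,1.7,22.3,-4,255,-18,10,-18,1.7,22.3,-4,255,-18,10,-18,1.7,22.3,-4,255]'
python3 - <<'E'
from h import *
print(robot.get_obs()["q"].round(3).tolist())
P=plan(G([490,-270,50],90,22))
E
```

```text
time: 30.17
position: [0.4576, -0.1728, 0.1344]
tool_rot: [0.781, 0.594, -0.152, 0.119]
ft_force: [-0.9, -0.1, -1.4]
grip_width: 0.0539
grip_force: 34.8
time: 30.58
position: [0.4655, -0.201, 0.1326]
tool_rot: [0.778, 0.629, -0.01, -0.017]
ft_force: [0.3, 0.3, -1.8]
grip_width: 0.0537
grip_force: 34.8
time: 31.0
position: [0.4724, -0.2254, 0.1312]
tool_rot: [0.743, 0.64, 0.129, -0.151]
ft_force: [-0.2, 0.8, -0.1]
grip_width: 0.0539
grip_force: 34.8
time: 31.42
position: [0.4807, -0.2491, 0.1317]
tool_rot: [0.678, 0.626, 0.266, -0.279]
ft_force: [-0.1, 0.3, -1.1]
grip_width: 0.0537
grip_force: 34.8
time: 31.83
position: [0.4898, -0.2744, 0.1318]
tool_rot: [0.587, 0.588, 0.392, -0.395]
ft_force: [1.3, -0.1, -1.0]
grip_width: 0.0539
grip_force: 34.8
[-0.981, 1.016, 1.282, 0.57, 1.9, -1.116]
-74,0.4,29.2,-0.3,0.4,-0.1
-- [490.0, -276.0, 52.0]
```

```bash
python3 -m crank '[-74,0,29,0,0.4,0,255,-74,0,29,0,0.4,0,255,-74,0,29,0,0.4,0,255,-74,0,29,0,0.4,0,255,-74,0,29,0,0.4,0,255]'
python3 -m crank '[-3,0,1.2,0,0,0,255,-6,0,2.4,0,0,0,255,-9,0,3.6,0,0,0,255,-12,0,4.8,0,0,0,255,-12,0,4.8,0,0,0,255]' 20
python3 - <<'E'
from h import *
p,M=pose();print("grasp",p+6*M[:,2],robot.get_obs()["ft_force"])
E
python3 -m crank '[-1,0,0.4,0,0,0,255,-2,0,0.8,0,0,0,255,-3,0,1.2,0,0,0,255,-4,0,1.6,0,0,0,255,-4,0,1.6,0,0,0,255]'
python3 - <<'E'
from h import *
p,M=pose();print("grasp",p+6*M[:,2],robot.get_obs()["ft_force"],robot.get_obs()["moment"])
E
```

```text
time: 32.25
position: [0.491, -0.2772, 0.0567]
tool_rot: [0.585, 0.588, 0.395, -0.395]
ft_force: [0.3, -0.5, -0.7]
grip_width: 0.054
grip_force: 34.8
time: 32.67
position: [0.4902, -0.2779, 0.0409]
tool_rot: [0.585, 0.587, 0.396, -0.395]
ft_force: [-0.7, 1.0, -1.6]
grip_width: 0.0541
grip_force: 19.9
grasp [ 490.19111202 -272.35997703   38.66073747] [-0.70416867  1.02921164 -1.58800701]
time: 33.08
position: [0.4902, -0.2777, 0.0363]
tool_rot: [0.585, 0.587, 0.396, -0.396]
ft_force: [-0.1, 0.7, -1.7]
grip_width: 0.0541
grip_force: 19.9
grasp [ 490.15809659 -272.18161698   34.01184692] [-0.07366545  0.66865319 -1.65956846] [-0.73041026 -0.1130962  -0.02745593]
```

```bash
python3 -m crank '[-1,0,0.4,0,0,0,255,-2,0,0.8,0,0,0,255,-3,0,1.2,0,0,0,255,-3,0,1.2,0,0,0,255,-3,0,1.2,0,0,0,255]' 15
python3 -m crank '[-1,0,0.4,0,0,0,255,-2,0,0.8,0,0,0,255,-2.5,0,1,0,0,0,255,-2.5,0,1,0,0,0,255,-2.5,0,1,0,0,0,255]'
python3 - <<'E'
from h import *
p,M=pose();print("grasp",p+6*M[:,2])
E
```

```text
time: 33.5
position: [0.4903, -0.2778, 0.0333]
tool_rot: [0.585, 0.587, 0.396, -0.396]
ft_force: [0.4, -0.7, -1.9]
grip_width: 0.0538
grip_force: 14.9
time: 33.92
position: [0.4903, -0.2778, 0.0306]
tool_rot: [0.585, 0.587, 0.396, -0.395]
ft_force: [0.4, -0.2, -1.4]
grip_width: 0.0541
grip_force: 14.9
grasp [ 490.26622051 -272.24765279   28.36625714]
```

```bash
python3 -m crank '[-0.5,0,0.2,0,0,0,255,-1,0,0.4,0,0,0,255,-1.5,0,0.6,0,0,0,255,-2,0,0.8,0,0,0,255,-2,0,0.8,0,0,0,255]' 12
python3 -m crank '[0,0,0,0,0,0,60,0,0,0,0,0,0,60,0,0,0,0,0,0,60,0,0,0,0,0,0,60,0,0,0,0,0,0,60]'
python3 - <<'E'
from h import *
p,M=pose();print("grasp",p+6*M[:,2])
E
python3 -m crank '[0,0,-10,0,0,0,60,0,0,-30,0,0,0,60,15,0,-60,0,0,0,30,40,0,-85,0,0,0,0,60,0,-100,0,0,0,0]'
python3 - <<'E'
from h import *
# cup axis grasp (490.2,-272.2), c=36 -> foot at y=-236; regrasp 20 from foot -> y=-256
plan(G([490.3,-256,30],90,105,back=110),ang=30)
E
```

```text
time: 34.33
position: [0.4902, -0.2777, 0.0301]
tool_rot: [0.584, 0.587, 0.397, -0.396]
ft_force: [0.1, -0.5, 6.0]
grip_width: 0.054
grip_force: 11.9
time: 34.75
position: [0.4903, -0.2778, 0.0282]
tool_rot: [0.585, 0.587, 0.396, -0.395]
ft_force: [-0.5, -0.9, 0.1]
grip_width: 0.0662
grip_force: 0.0
grasp [ 490.26868008 -272.23287676   25.97649827]
time: 35.17
position: [0.4902, -0.3512, 0.1233]
tool_rot: [0.586, 0.588, 0.396, -0.394]
ft_force: [0.1, -0.3, -0.4]
grip_width: 0.0792
grip_force: 0.0
21.5,0.1,36.3,0.1,-27.6,0.1
35.9,0.1,22.3,0,-27.7,0
42.1,0,3,0.1,-27.6,0.1
-- [490.0, -226.0, 142.0]
```

Clean release. Next is the pregrasp over the foot end, with a numeric silhouette check.

```bash
python3 -m crank '[28,0,30,0,-27.7,0,0,28,0,30,0,-27.7,0,0,28,0,30,0,-27.7,0,0,28,0,30,0,-27.7,0,0,28,0,30,0,-27.7,0,0]'
python3 -m crank '[35,0,23,0,-27.7,0,0,35,0,23,0,-27.7,0,0,35,0,23,0,-27.7,0,0,35,0,23,0,-27.7,0,0,35,0,23,0,-27.7,0,0]'
python3 -m crank '[40,0,5,0,-27.7,0,0,40,0,5,0,-27.7,0,0,40,0,5,0,-27.7,0,0,40,0,5,0,-27.7,0,0,40,0,5,0,-27.7,0,0]'
python3 - <<'E'
from h import *
print(robot.get_obs()["q"].round(3).tolist())
im,K,k,T=snap("wrist")
hsv=cv2.cvtColor(im,cv2.COLOR_RGB2HSV);m=(((hsv[:,:,1]>60)&(hsv[:,:,2]<110))*255).astype(np.uint8);m[275:]=0
foot=((hsv[:,:,1]>120)&(hsv[:,:,2]>=120)&(hsv[:,:,0]<12)).astype(np.uint8)
for c in cv2.findContours(m,0,2)[0]:
    if cv2.contourArea(c)>1500: print("dark",cv2.boundingRect(c))
for c in cv2.findContours(foot,0,2)[0]:
    if cv2.contourArea(c)>200: print("foot",cv2.boundingRect(c))
a=np.radians(np.arange(0,360,45)+22.5);r=29.2; X,Z=490.3+r*np.cos(a),30+r*np.sin(a)
q=np.concatenate([proj(np.c_[X,X*0+y,Z]/1000,K,k,T) for y in(-240,-296)]);print("pred",q.min(0),q.max(0))
q=proj(np.c_[490.3+21*np.cos(a),X*0-236.2,30+21*np.sin(a)]/1000,K,k,T);print("predfoot",q.min(0),q.max(0))
plan(G([490.3,-256,30],90,105))
E
```

```text
time: 35.58
position: [0.4911, -0.3087, 0.1402]
tool_rot: [0.662, 0.667, 0.244, -0.241]
ft_force: [0.6, 0.2, 1.6]
grip_width: 0.0866
grip_force: 0.0
time: 36.0
position: [0.4896, -0.2651, 0.1421]
tool_rot: [0.701, 0.705, 0.079, -0.079]
ft_force: [-0.5, 0.4, -0.1]
grip_width: 0.087
grip_force: 0.0
time: 36.42
position: [0.4884, -0.2261, 0.1437]
tool_rot: [0.7, 0.703, -0.093, 0.091]
ft_force: [-0.8, 0.6, -0.6]
grip_width: 0.0871
grip_force: 0.0
[-0.523, 0.553, 1.815, -0.368, 0.677, -0.25]
dark (221, 160, 69, 90)
dark (441, 116, 71, 132)
dark (310, 0, 116, 275)
dark (0, 0, 109, 275)
foot (229, 160, 52, 30)
pred [219.95248279 160.42607644] [289.82979576 251.39189231]
predfoot [229.85221407 160.63239771] [280.00565215 185.1147871 ]
1.2,1.4,111.5,-0.1,-0.2,0.3
-- [490.0, -254.0, 36.0]
```

The cup lies exactly where predicted. I'll descend, grip and lift.

```bash
python3 -m crank '[1,1,25,0,0,0,0,1,1.4,50,0,0,0,0,1,1.4,75,0,0,0,0,1,1.4,95,0,0,0,0,1,1.4,108,0,0,0,0]' 25
python3 -m crank '[1,0,3,0,0,0,0,1,0,3,0,0,0,0,1,0,3,0,0,0,0,1,0,3,0,0,0,255,1,0,3,0,0,0,255]'
python3 -m crank '[0,0,0,0,0,0,255,0,0,0,0,0,0,255,0,0,0,0,0,0,255,0,0,0,0,0,0,255,0,0,0,0,0,0,255]'
python3 -m crank '[0,0,0,0,0,0,255,0,0,0,0,0,0,255,0,0,0,0,0,0,255,0,0,0,0,0,0,255,0,0,0,0,0,0,255]' 35
python3 - <<'E'
from h import *
p,M=pose();g=p+6*M[:,2];print(g,robot.get_obs()["ft_force"],robot.get_obs()["q"].round(3))
P=plan(G(g+[0,10,140],90,105),ang=30)
P=plan(G([530,-150,190],90,15),P=P,ang=30)
P=plan(G([526,0,170],90,15),P=P,ang=30)
E
```

```text
time: 36.88
position: [0.4909, -0.2581, 0.0379]
tool_rot: [0.702, 0.7, -0.092, 0.091]
ft_force: [-0.4, -0.1, -0.1]
grip_width: 0.0869
grip_force: 0.0
time: 37.3
position: [0.4922, -0.2553, 0.0388]
tool_rot: [0.7, 0.702, -0.091, 0.094]
ft_force: [0.7, 0.5, -0.4]
grip_width: 0.0802
grip_force: 0.0
time: 37.72
position: [0.4915, -0.2549, 0.0379]
tool_rot: [0.7, 0.702, -0.092, 0.094]
ft_force: [-0.5, 1.3, 3.7]
grip_width: 0.0538
grip_force: 25.0
time: 38.13
position: [0.4915, -0.2549, 0.0379]
tool_rot: [0.7, 0.702, -0.092, 0.094]
ft_force: [-0.8, 2.4, 4.9]
grip_width: 0.0537
grip_force: 35.0
[ 491.56376208 -256.4538074    32.09063816] [-0.84846516  2.42684871  4.90674962] [-0.569  0.756  1.834 -0.514  0.458 -0.119]
-26.7,0.4,-137.8,0.2,0.1,0.1
-- [492.0, -245.0, 178.0]
27.5,12.8,-12.1,0,30,0
29.9,12.8,3.3,0,30,0
24.2,12.8,17.8,0,30,0
-- [530.0, -156.0, 192.0]
19.3,-4,150.1,0,0,0
-- [526.0, -6.0, 172.0]
```

```bash
python3 -m crank '[-27,0,-138,0,0,0,255,-27,0,-138,0,0,0,255,-27,0,-138,0,0,0,255,-27,0,-138,0,0,0,255,-27,0,-138,0,0,0,255]'
python3 -m crank '[27.5,13,-12,0,30,0,255,27.5,13,-12,0,30,0,255,27.5,13,-12,0,30,0,255,27.5,13,-12,0,30,0,255,27.5,13,-12,0,30,0,255]'
python3 -m crank '[30,13,3,0,30,0,255,30,13,3,0,30,0,255,30,13,3,0,30,0,255,30,13,3,0,30,0,255,30,13,3,0,30,0,255]'
python3 -m crank '[24,13,18,0,30,0,255,24,13,18,0,30,0,255,24,13,18,0,30,0,255,24,13,18,0,30,0,255,24,13,18,0,30,0,255]'
python3 -m crank '[19,-4,150,0,0,0,255,19,-4,150,0,0,0,255,19,-4,150,0,0,0,255,19,-4,150,0,0,0,255,19,-4,150,0,0,0,255]'
python3 - <<'E'
from h import *
print(robot.get_obs()["q"].round(3).tolist())
P=plan(G([526,64,120],90,15),ang=30)
E
```

```text
time: 38.55
position: [0.4938, -0.2465, 0.1821]
tool_rot: [0.7, 0.701, -0.09, 0.098]
ft_force: [1.6, 0.4, -1.9]
grip_width: 0.0535
grip_force: 35.0
time: 38.97
position: [0.5042, -0.2189, 0.1804]
tool_rot: [0.702, 0.7, 0.093, -0.092]
ft_force: [0.8, -1.4, -0.6]
grip_width: 0.0536
grip_force: 35.0
time: 39.38
position: [0.516, -0.1874, 0.1832]
tool_rot: [0.654, 0.652, 0.27, -0.272]
ft_force: [0.9, 0.4, -2.4]
grip_width: 0.0532
grip_force: 35.0
time: 39.8
position: [0.5289, -0.1553, 0.1873]
tool_rot: [0.561, 0.56, 0.429, -0.433]
ft_force: [0.3, -0.0, -2.1]
grip_width: 0.0534
grip_force: 35.0
time: 40.22
position: [0.5224, 0.0006, 0.1709]
tool_rot: [0.559, 0.563, 0.426, -0.434]
ft_force: [-0.1, -0.3, -0.9]
grip_width: 0.0537
grip_force: 35.0
[-0.664, 0.91, 1.659, 0.86, 1.679, -1.127]
-32.6,4.5,68.4,-0.7,0.1,-0.1
-- [526.0, 58.0, 122.0]
```

```bash
python3 -m crank '[-33,4.5,68,-0.7,0,0,255,-33,4.5,68,-0.7,0,0,255,-33,4.5,68,-0.7,0,0,255,-33,4.5,68,-0.7,0,0,255,-33,4.5,68,-0.7,0,0,255]'
python3 -m crank '[-8,0,2,0,0,0,255,-16,0,4,0,0,0,255,-24,0,6,0,0,0,255,-30,0,8,0,0,0,255,-30,0,8,0,0,0,255]'
python3 - <<'E'
from h import *
p,M=pose();print("grasp",p+6*M[:,2],robot.get_obs()["ft_force"])
plan(G([526,64,81],90,15))
E
```

```text
time: 40.63
position: [0.5304, 0.0507, 0.1216]
tool_rot: [0.563, 0.561, 0.433, -0.426]
ft_force: [0.6, -0.4, -0.2]
grip_width: 0.0539
grip_force: 35.0
time: 41.05
position: [0.5302, 0.0503, 0.0888]
tool_rot: [0.563, 0.559, 0.434, -0.427]
ft_force: [-0.6, -0.0, -0.9]
grip_width: 0.0537
grip_force: 35.0
grasp [530.25546017  56.09767778  87.19735932] [-0.55704786 -0.01273956 -0.86849568]
-3.9,-4.3,9.2,0.6,0.1,0.1
-- [526.0, 58.0, 83.0]
```

```bash
python3 -m crank '[-1,-2,4,0.6,0,0,255,-2,-4,8,0.6,0,0,255,-3,-4.3,9,0.6,0,0,255,-3.5,-4.3,9,0.6,0,0,255,-3.5,-4.3,9,0.6,0,0,255]' 20
python3 -m crank '[-0.7,0,0.2,0,0,0,255,-1.4,0,0.4,0,0,0,255,-2.1,0,0.6,0,0,0,255,-2.5,0,0.7,0,0,0,255,-2.5,0,0.7,0,0,0,255]' 12
python3 - <<'E'
from h import *
p,M=pose();print("grasp",p+6*M[:,2],robot.get_obs()["ft_force"])
E
```

```text
time: 41.47
position: [0.5261, 0.0588, 0.0846]
tool_rot: [0.56, 0.562, 0.431, -0.43]
ft_force: [-0.1, -0.1, -1.0]
grip_width: 0.0535
grip_force: 20.0
time: 41.88
position: [0.5262, 0.0585, 0.0819]
tool_rot: [0.56, 0.562, 0.431, -0.43]
ft_force: [0.3, -0.3, -0.7]
grip_width: 0.0539
grip_force: 12.0
grasp [526.20687955  64.32226571  80.33498585] [ 0.31157386 -0.32860271 -0.7329947 ]
```

```bash
python3 -m crank '[-0.5,0,0.1,0,0,0,255,-1,0,0.2,0,0,0,255,-1.5,0,0.4,0,0,0,255,-1.8,0,0.5,0,0,0,255,-1.8,0,0.5,0,0,0,255]' 12
python3 -m crank '[0,0,0,0,0,0,60,0,0,0,0,0,0,60,0,0,0,0,0,0,60,0,0,0,0,0,0,60,0,0,0,0,0,0,60]'
python3 -m crank '[0,0,-8,0,0,0,60,0,0,-25,0,0,0,60,0,0,-50,0,0,0,60,15,0,-85,0,0,0,60,30,0,-120,0,0,0,60]'
python3 - <<'E'
from h import *
im,K,k,T=snap("wrist")
hsv=cv2.cvtColor(im,cv2.COLOR_RGB2HSV)
foot=((hsv[:,:,1]>120)&(hsv[:,:,2]>=120)&(hsv[:,:,0]<12)).astype(np.uint8)
for c in cv2.findContours(foot,0,2)[0]:
    if cv2.contourArea(c)>150:
        w=ray(c[:,0],K,k,T,.1)*1000; print("foot",cv2.boundingRect(c),"world",w.min(0).round(1),w.max(0).round(1),((w.min(0)+w.max(0))/2).round(1))
print(robot.get_obs()["q"].round(3).tolist(),robot.get_obs()["ft_force"])
plan(([480,-20,270],Rt(85,60)),([440,150,270],Rt(60,90)),ang=33)
E
```

```text
time: 42.3
position: [0.5262, 0.0585, 0.0815]
tool_rot: [0.56, 0.561, 0.432, -0.43]
ft_force: [0.4, -2.5, 5.5]
grip_width: 0.0539
grip_force: 12.0
time: 42.72
position: [0.5261, 0.0587, 0.0799]
tool_rot: [0.56, 0.562, 0.431, -0.43]
ft_force: [-0.4, -0.1, 0.5]
grip_width: 0.0661
grip_force: 0.0
time: 43.13
position: [0.5256, -0.0516, 0.1406]
tool_rot: [0.561, 0.561, 0.43, -0.43]
ft_force: [0.2, -0.1, -0.0]
grip_width: 0.0663
grip_force: 0.0
foot (229, 186, 49, 29) world [505.4  46.2 100. ] [546.7  88.2 100. ] [526.   67.2 100. ]
foot (297, 131, 35, 14) world [578.7 178.7 100. ] [620.4 217.3 100. ] [599.5 198.  100. ]
[-0.738, 0.97, 1.575, 0.812, 1.714, -1.146] [ 1.79252099 -3.00881606  1.91527131]
65.9,-23.6,1.7,-1.7,-22.3,1.7
60.7,-25.2,-24,-1.7,-22.3,1.8
-- [480.0, -20.0, 270.0]
71.8,-27.3,41.5,-3.3,-14.8,12.2
72.1,-44.6,20.7,-3.3,-14.8,12.2
-- [440.0, 150.0, 270.0]
```

Both cups are inverted and centred: feet at (526,67) and (599.5,198), with circles at (526,66) and (599,199). Next I'll triangulate the button and head there with the fingers closed.

Run:
```python
from h import *
c=robot.camera("wrist");K,k=np.array(c["intrinsics"]),c["k1"]
W=np.eye(4);W[:3,:3]=R.from_quat([1,.006,.001,-.001]).as_matrix();W[:3,3]=[.5252,.3527,.2564];Tw=W@np.array(c["mount"])
_,K2,k2,T2=snap("top")
for z in(.03,.04,.05,.06): print(z,(ray([[290.5,267]],K,k,Tw,z)*1000).round(1),(ray([[136.3,210.8]],K2,k2,T2,z)*1000).round(1))
P=plan(([480,-20,260],Rt(85,60)),([420,150,260],Rt(90,90)),([388,215,200],Rt(90,90)),ang=33)
```

```text
0.03 [[390.1 303.   30. ]] [[388.5 299.7  30. ]]
0.04 [[396.2 304.4  40. ]] [[387.9 297.2  40. ]]
0.05 [[402.2 305.8  50. ]] [[387.2 294.7  50. ]]
0.06 [[408.2 307.2  60. ]] [[386.6 292.2  60. ]]
61.8,-23.3,0.5,-1.8,-22.3,1.7
56.6,-24.7,-23.7,-1.8,-22.4,1.7
-- [480.0, -20.0, 260.0]
142.1,-74.6,82,1.3,-29.9,-4.9
-- [420.0, 150.0, 260.0]
65,-32,60.1,0,0,0
-- [388.0, 215.0, 200.0]
```

```bash
python3 -m crank '[62,-23,0,-1.8,-22.3,1.7,255,62,-23,0,-1.8,-22.3,1.7,255,62,-23,0,-1.8,-22.3,1.7,255,62,-23,0,-1.8,-22.3,1.7,255,62,-23,0,-1.8,-22.3,1.7,255]'
python3 -m crank '[57,-25,-24,-1.8,-22.3,1.7,255,57,-25,-24,-1.8,-22.3,1.7,255,57,-25,-24,-1.8,-22.3,1.7,255,57,-25,-24,-1.8,-22.3,1.7,255,57,-25,-24,-1.8,-22.3,1.7,255]'
python3 -m crank '[142,-75,82,1.3,-30,-5,255,142,-75,82,1.3,-30,-5,255,142,-75,82,1.3,-30,-5,255,142,-75,82,1.3,-30,-5,255,142,-75,82,1.3,-30,-5,255]'
python3 -m crank '[65,-32,60,0,0,0,255,65,-32,60,0,0,0,255,65,-32,60,0,0,0,255,65,-32,60,0,0,0,255,65,-32,60,0,0,0,255]'
python3 - <<'E'
from h import *
o=robot.get_obs();print(o["q"].round(3).tolist(),o["position"],o["grip_width"])
im,K,k,T=snap("wrist"); g=cv2.cvtColor(im,cv2.COLOR_RGB2GRAY)
q=proj([[.388,.298,.035]],K,k,T)[0];print("pred px",q,T[:3,3])
x,y=q.astype(int); 
w=g[y-40:y+44:7,x-40:x+44:7];print(w)
for lo,hi in((0,60),(60,140)):
  m=((g>=lo)&(g<hi)).astype(np.uint8)
  for c in cv2.findContours(m,0,2)[0]:
    cx,cy=c[:,0].mean(0)
    if cv2.contourArea(c)>150 and np.hypot(cx-x,cy-y)<60: print(lo,cv2.boundingRect(c),[(ray([cv2.minEnclosingCircle(c)[0]],K,k,T,z)*1000).round(1)[0,:2].tolist() for z in(.02,.035,.05)],cv2.minEnclosingCircle(c))
E
```

```text
time: 43.7
position: [0.5025, -0.0323, 0.2008]
tool_rot: [0.647, 0.62, 0.317, -0.31]
ft_force: [0.8, 0.3, 0.4]
grip_width: 0.0411
grip_force: 0.0
time: 44.12
position: [0.479, -0.016, 0.2603]
tool_rot: [0.71, 0.654, 0.191, -0.18]
ft_force: [-0.2, 0.4, 0.2]
grip_width: 0.0083
grip_force: 0.0
time: 44.53
position: [0.4167, 0.1543, 0.2608]
tool_rot: [0.705, 0.71, -0.002, -0.004]
ft_force: [1.3, -0.0, -0.5]
grip_width: 0.0004
grip_force: 0.0
time: 44.95
position: [0.3858, 0.2171, 0.2011]
tool_rot: [0.705, 0.709, -0.001, -0.004]
ft_force: [0.8, 0.2, -0.6]
grip_width: 0.0004
grip_force: 0.0
[0.255, 0.362, 1.922, 0.009, 0.864, 0.243] [0.38575593 0.2171199  0.20108725] 0.0004412732719817206
pred px [256.63909119  91.96232677] [0.38645937 0.30185125 0.33835848]
[[ 67  67  58 221 220 220 220 220 221 221 221 220]
 [ 68  67  59 221 220 220 222 223 221 220 221 220]
 [ 67  67  59 222 225  24  33  35  26 224 221 221]
 [ 68  68  60 222  26  28 143 147  41  28 222 221]
 [ 67  68  60 232  26 131 135 139 139  29 226 221]
 [ 68  69  59 231  25 124 128 128 128  26 203 222]
 [ 69  70  59 228  24 118 122 122 122  26 226 222]
 [ 69  69  60 222  32  24  58  68  25  53 222 222]
 [ 68  70  59 219 221 150  15  15 186 223 222 223]
 [ 69  70  61 216 222 222 222 222 222 222 222 222]
 [ 69  70  60 212 222 222 222 222 222 222 222 222]
 [ 69  70  59 212 222 222 222 222 222 222 222 222]]
0 (238, 61, 47, 48) [[392.1, 304.6], [391.9, 304.4], [391.6, 304.3]] ((261.04071044921875, 84.60755920410156), 23.79241371154785)
0 (228, 0, 6, 154) [[362.1, 311.7], [363.2, 311.2], [364.4, 310.8]] ((229.0, 76.5), 76.50663757324219)
60 (247, 69, 31, 32) [[392.7, 304.6], [392.4, 304.5], [392.1, 304.4]] ((261.6764831542969, 84.55882263183594), 15.909931182861328)
```

The button centre is at (392,304), nearly under the camera so its height hardly matters. I'll move over it and press gently.

```bash
python3 -m crank '[86.5,6,0,0,0,0,255,86.5,6,0,0,0,0,255,86.5,6,60,0,0,0,255,86.5,6,95,0,0,0,255,86.5,6,112,0,0,0,255]'
python3 -m crank '[0,0,0,0,0,0,255,0,0,2,0,0,0,255,0,0,4,0,0,0,255,0,0,6,0,0,0,255,0,0,8,0,0,0,255]'
python3 -m crank '[0,0,1,0,0,0,255,0,0,2,0,0,0,255,0,0,3,0,0,0,255,0,0,4,0,0,0,255,0,0,5,0,0,0,255]'
```

```text
time: 45.42
position: [0.3925, 0.3045, 0.0894]
tool_rot: [0.705, 0.709, 0.001, -0.003]
ft_force: [-0.1, 0.7, -0.4]
grip_width: 0.0007
grip_force: 0.0
time: 45.83
position: [0.392, 0.3053, 0.0843]
tool_rot: [0.705, 0.709, 0.002, -0.003]
ft_force: [-0.9, -0.4, 0.4]
grip_width: 0.0003
grip_force: 0.0
time: 46.25
position: [0.3902, 0.3052, 0.0775]
tool_rot: [0.705, 0.709, 0.0, -0.004]
ft_force: [-0.1, 0.3, -0.2]
grip_width: 0.0007
grip_force: 0.0
```

```bash
python3 -m crank '[0,0,1,0,0,0,255,0,0,2,0,0,0,255,0,0,3,0,0,0,255,0,0,4,0,0,0,255,0,0,5,0,0,0,255]'
python3 -m crank '[0,0,1,0,0,0,255,0,0,2,0,0,0,255,0,0,3,0,0,0,255,0,0,4,0,0,0,255,0,0,5,0,0,0,255]'
python3 -m crank '[0,0,1,0,0,0,255,0,0,2,0,0,0,255,0,0,3,0,0,0,255,0,0,3,0,0,0,255,0,0,3,0,0,0,255]'
```

```text
time: 46.67
position: [0.3902, 0.3051, 0.0723]
tool_rot: [0.705, 0.709, 0.0, -0.004]
ft_force: [-0.1, 0.5, 0.2]
grip_width: 0.0003
grip_force: 0.0
time: 47.08
position: [0.3902, 0.3052, 0.0674]
tool_rot: [0.705, 0.709, 0.0, -0.004]
ft_force: [0.1, 0.8, 1.4]
grip_width: 0.0005
grip_force: 0.7
time: 47.5
position: [0.3902, 0.3052, 0.0646]
tool_rot: [0.705, 0.709, 0.0, -0.004]
ft_force: [-0.1, -0.8, 3.0]
grip_width: 0.0004
grip_force: 1.5
```

Contact at about z=68 mm. I'll push through to the stop.

```bash
python3 -m crank '[0,0,1,0,0,0,255,0,0,2,0,0,0,255,0,0,2.5,0,0,0,255,0,0,3,0,0,0,255,0,0,3,0,0,0,255]'
python3 -m crank '[0,0,0.7,0,0,0,255,0,0,1.4,0,0,0,255,0,0,2,0,0,0,255,0,0,2,0,0,0,255,0,0,2,0,0,0,255]'
```

```text
time: 47.92
position: [0.3902, 0.3051, 0.0615]
tool_rot: [0.705, 0.709, 0.0, -0.004]
ft_force: [-1.0, -0.5, 4.0]
grip_width: 0.0007
grip_force: 2.4
time: 48.33
position: [0.3902, 0.3052, 0.0611]
tool_rot: [0.705, 0.709, 0.001, -0.003]
ft_force: [-2.4, -3.1, 20.0]
grip_width: 0.0004
grip_force: 9.6
```

The button is fully down (20 N at the hard stop). I'll retract and do a final numeric check.

```bash
python3 -m crank '[0,0,-5,0,0,0,255,0,0,-20,0,0,0,255,0,0,-60,0,0,0,255,0,0,-100,0,0,0,255,0,0,-150,0,0,0,255]'
python3 -m crank '[0,0,0,0,0,0,255,0,0,0,0,0,0,255,0,0,0,0,0,0,255,0,0,0,0,0,0,255,0,0,0,0,0,0,255]'
python3 - <<'E'
from h import *
im,K,k,T=snap("top");hsv=cv2.cvtColor(im,cv2.COLOR_RGB2HSV)
for n,P in(("cupB",[.599,.198,.1]),("cupA",[.526,.067,.1]),("bar top",[.636,-.22,.068])):
    x,y=proj([P],K,k,T)[0].round().astype(int); print(n,(x,y),im[y-1:y+2,x-1:x+2].mean((0,1)).round())
foot=((hsv[:,:,1]>110)&(hsv[:,:,2]>=110)&(hsv[:,:,0]<12)).astype(np.uint8)
for c in cv2.findContours(foot[100:240,100:240].copy(),0,2,)[0]:
    if 20<cv2.contourArea(c)<600: print("foot",(ray([np.add(cv2.minEnclosingCircle(c)[0],100)],K,k,T,.1)*1000).round(0))
print(robot.get_obs()["position"],robot.get_obs()["ft_force"])
E
```

```text
time: 48.75
position: [0.39, 0.304, 0.2016]
tool_rot: [0.705, 0.709, -0.001, -0.004]
ft_force: [0.6, 0.8, -0.4]
grip_width: 0.0006
grip_force: 0.0
time: 49.17
position: [0.3897, 0.3039, 0.1994]
tool_rot: [0.705, 0.709, -0.002, -0.004]
ft_force: [-0.2, -0.3, 0.1]
grip_width: 0.0004
grip_force: 0.0
cupB (np.int64(162), np.int64(145)) [195. 124.  98.]
cupA (np.int64(202), np.int64(166)) [192. 121.  94.]
bar top (np.int64(288), np.int64(134)) [223. 217. 213.]
foot [[417. -32. 100.]]
foot [[524.  65. 100.]]
foot [[547. -35. 100.]]
foot [[586. -32. 100.]]
foot [[597. 198. 100.]]
foot [[729. 361. 100.]]
[0.38988507 0.3039566  0.19943648] [-1.18574697 -0.20340653  0.25621145]
```

```bash
python3 -c "
from rig import robot
print(robot.hand_in())"
```

```text
the job is handed in; nothing more can be done
None
```

The job is handed in: the ball bar is standing in its case, both eight-sided cups (only two were present) are upside down and centred in their marked circles, and the start button was then pressed to its stop, with the bowls left alone.

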